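Sort the parts stripped from a set and put the stand hardware back on its bolt

TASK

Clear the parts stripped from this TV set off the bench mat: put every loose capacitor, heatsink and transformer into the bin that already holds a sample of its kind, however many there are. Put the stand's hardware back on the upright bolt of the stand foot in its proper order - spacer first, then the washer, then the bushing - each fully down, so that the set stays together. Leave the multimeter, solder reel, flux jar and screwdriver where they are.

Things in the scene. Friction and masses are not known exactly. Their poses are not given: they have to be found in the camera images.
- capacitor_a: large can capacitor: black cylinder 30 mm in diameter and 45 mm high with two 4 mm high screw terminals (6 mm in diameter) on top, and at its foot a steel clamp strip 54 mm long, 10 mm wide and 3 mm thick whose two ears stick out along its x. Starts upright on its foot. Origin at the middle of the can, 22.5 mm above the foot; z is the can's axis towards the terminals. 35 to 70 g. May be absent. Kinds differ in shape, and the pieces of one kind are alike.
- capacitor_b: large can capacitor: black cylinder 30 mm in diameter and 45 mm high with two 4 mm high screw terminals (6 mm in diameter) on top, and at its foot a steel clamp strip 54 mm long, 10 mm wide and 3 mm thick whose two ears stick out along its x. Starts upright on its foot. Origin at the middle of the can, 22.5 mm above the foot; z is the can's axis towards the terminals. 35 to 70 g. May be absent. Kinds differ in shape, and the pieces of one kind are alike.
- capacitor_c: large can capacitor: black cylinder 30 mm in diameter and 45 mm high with two 4 mm high screw terminals (6 mm in diameter) on top, and at its foot a steel clamp strip 54 mm long, 10 mm wide and 3 mm thick whose two ears stick out along its x. Starts upright on its foot. Origin at the middle of the can, 22.5 mm above the foot; z is the can's axis towards the terminals. 35 to 70 g. May be absent. Kinds differ in shape, and the pieces of one kind are alike.
- heatsink_a: finned aluminium heatsink, a block 40 mm (its x, along the fins) x 28 mm (its y, across the outer fins) x 30 mm high (z, fins up). Starts on its base. Origin at the middle of the block. 40 to 85 g. May be gripped across either width. May be absent. Kinds differ in shape, and the pieces of one kind are alike.
- heatsink_b: finned aluminium heatsink, a block 40 mm (its x, along the fins) x 28 mm (its y, across the outer fins) x 30 mm high (z, fins up). Starts on its base. Origin at the middle of the block. 40 to 85 g. May be gripped across either width. May be absent. Kinds differ in shape, and the pieces of one kind are alike.
- heatsink_c: finned aluminium heatsink, a block 40 mm (its x, along the fins) x 28 mm (its y, across the outer fins) x 30 mm high (z, fins up). Starts on its base. Origin at the middle of the block. 40 to 85 g. May be gripped across either width. May be absent. Kinds differ in shape, and the pieces of one kind are alike.
- transformer_a: small laminated transformer: dark steel core 42 mm (its x) x 18 mm (y) x 35 mm high (z) with a copper winding through its middle, 26 mm (x) x 34 mm (y) x 25 mm (z). Starts upright on the 42 x 18 mm edge of the core. Origin at the middle. 100 to 200 g. May be gripped across the core (42 mm) or across the winding (34 mm). May be absent. Kinds differ in shape, and the pieces of one kind are alike.
- transformer_b: small laminated transformer: dark steel core 42 mm (its x) x 18 mm (y) x 35 mm high (z) with a copper winding through its middle, 26 mm (x) x 34 mm (y) x 25 mm (z). Starts upright on the 42 x 18 mm edge of the core. Origin at the middle. 100 to 200 g. May be gripped across the core (42 mm) or across the winding (34 mm). May be absent. Kinds differ in shape, and the pieces of one kind are alike.
- transformer_c: small laminated transformer: dark steel core 42 mm (its x) x 18 mm (y) x 35 mm high (z) with a copper winding through its middle, 26 mm (x) x 34 mm (y) x 25 mm (z). Starts upright on the 42 x 18 mm edge of the core. Origin at the middle. 100 to 200 g. May be gripped across the core (42 mm) or across the winding (34 mm). May be absent. Kinds differ in shape, and the pieces of one kind are alike.
- spacer: aluminium spacer tube, 34 mm outside diameter, 16 mm bore, 22 mm high, lying flat with its bore upright. Origin at the middle of the face it starts on; z along the bore. Either end may go up. 45 g
- washer: thick flat steel washer, 44 mm outside diameter, 16 mm bore, 6 mm thick, lying flat. Origin at the middle of the face it starts on; z along the bore. Either face may go up. 45 g
- bushing: brass bushing, a short tube of 28 mm outside diameter, 16 mm bore, 18 mm high, standing with its bore upright. Origin at the middle of the face it starts on; z along the bore. Either end may go up. 45 g
- spacer_mid (a point): the centre of the spacer, on its bore axis at half its height (11 mm from either face)
- washer_mid (a point): the centre of the washer, on its bore axis at half its height (3 mm from either face)
- bushing_mid (a point): the centre of the bushing, on its bore axis at half its height (9 mm from either face)
- capacitor_bin_floor (a point): centre of the inner floor (3 mm above the bench) of the fixed open grey bin for capacitors: outside 145 mm (point x, away from the robot) x 150 mm (point y) x 40 mm high, walls 3 mm. The bin is the one with a sample capacitor fixed upright on its floor at its far side, centred at point x = +48 mm, y = 0, turned a quarter turn; the rest of the bin is empty. The next bin or foot stands 8 to 30 mm beside it
- heatsink_bin_floor (a point): centre of the inner floor (3 mm above the bench) of the fixed open grey bin for heatsinks: outside 145 mm (point x, away from the robot) x 150 mm (point y) x 40 mm high, walls 3 mm. The bin is the one with a sample heatsink fixed upright on its floor at its far side, centred at point x = +48 mm, y = 0, turned a quarter turn; the rest of the bin is empty. The next bin or foot stands 8 to 30 mm beside it
- transformer_bin_floor (a point): centre of the inner floor (3 mm above the bench) of the fixed open grey bin for transformers: outside 145 mm (point x, away from the robot) x 150 mm (point y) x 40 mm high, walls 3 mm. The bin is the one with a sample transformer fixed upright on its floor at its far side, centred at point x = +48 mm, y = 0, turned a quarter turn; the rest of the bin is empty. The next bin or foot stands 8 to 30 mm beside it
- stand_foot: the stand foot of the set: fixed dark steel plate with round ends, 70 mm (x) x 140 mm (y) x 8 mm high, with an upright steel bolt at its middle. Origin under the middle of the plate, on the bench; z up along the bolt
- bolt_seat (a point): the point on the bolt's axis at the top face of the plate, 8 mm above the bench. The bolt is 11 mm in diameter and rises 60 mm from here, its last 6 mm tapered to 6 mm. The seated stack is 46 mm high
- multimeter: orange and black hand multimeter lying flat, 150 x 75 x 42 mm; a bystander, not to be disturbed. Origin under its middle
- solder_reel: aluminium reel 54 mm in diameter and 32 mm high, lying flat; a bystander, not to be disturbed. Origin under its middle
- flux_jar: amber glass jar with a black cap, 48 mm in diameter, 55 mm high; a bystander, not to be disturbed. Origin under its middle
- screwdriver: screwdriver about 190 mm long, lying beyond the bins; a bystander, not to be disturbed. Origin under its middle

How it is judged:
By the outcome, as a careful person would: the job done as asked, in the order asked, and still so for the second after the job is handed in, with the robot touching nothing.
Of capacitor_a, capacitor_b, capacitor_c, heatsink_a, heatsink_b, heatsink_c, transformer_a, transformer_b, transformer_c only 5 to 7 are there at a start; the rules pass over those that are not, and their reading is None.
At some moment in a run one of capacitor_a, capacitor_b, capacitor_c, heatsink_a, heatsink_b, heatsink_c, transformer_a, transformer_b, transformer_c may be knocked a few centimetres aside while the robot is not near it.
Once in a run the grip may slacken for a moment while it holds something.
It also fails if it takes over 210 s, if anything falls off the work surface, if the arm or the gripper's body presses on something with over 40 N, if the wrist force passes 120 N, or if a joint passes its speed limit or range.

ROBOT

A 7-joint arm with a two-finger parallel gripper is mounted at the origin on the work surface. World frame = base frame: x ahead of the robot, y to its left, z up, the work surface at z = 0. Lengths are in m, angles in rad, forces in N, time in s.
With the tool pointing down it reaches from about 0.4 to 0.9 m from the base axis. Payload 5.6 kg.
Tool frame: the origin (TCP) lies midway between the tips of the shut fingers; the grasp point (between the pads) lies 19 mm behind it; z points along the fingers, y is the direction in which the jaws open and shut (so a half turn about z gives the same grasp; the last joint's range is limited). The gripper opens to 92 mm and grips with 3 to 60 N. Pads are 20 mm wide; open, the fingers measure 128 mm over their backs; the gripper's body (75 mm by 189 mm) begins 69 mm behind the grasp point.
Start: joints at [-1.357, 0.468, -0.012, 1.603, 0.006, 1.071, -0.056], TCP at [0.165, 0.629, 0.215] pointing down, gripper open.
Joint ranges: [-2.53, 2.53], [-0.31, 2.02], [-1.57, 1.55], [0.28, 2.44], [-1.29, 4.43], [0.15, 1.84], [-2.92, 2.92]. Speed limits (rad/s): [2.57, 2.57, 3.14, 3.14, 3.14, 3.14, 3.14].

INTERFACE

Orientations are given as a 3x3 rotation matrix whose columns are the frame's x, y, z axes.
In Python, from station import bot gives the robot as it stands. The module is installed in compiled form; this text tells all that it offers.
- The arm moves only by the shell command python3 -m crank 'ROWS' [FORCE]. ROWS is JSON, a list of rows, each a list of 3 entries, a list of its own where there are three numbers: the shift along the tool's x, y, z in m, then the turn, a rotation vector about the tool's x, y, z in degrees, then the finger opening in m, from 0 to 0.0919. In form: [[[x, y, z], [ax, ay, az], gripper], ...]. A call has 1 to 8 rows; each row shifts and turns the pose as measured when the row begins, along the tool's axes as they then stand; what a row does not reach is not made up. A row lasts 1/10 s, in which the tool goes at most 50 mm and 8.59 degrees, less where a joint would pass 70% of its speed; a pose out of reach is approached as far as the arm can. A call is refused whole if a number of a shift passes 0.05 or a number of a turn 8.59, either way. A call with a gripper value outside its range is refused whole. The fingers move at their own pace and stop on an object; FORCE is the grip in N (left out, the last holds). Time passes only in rows, so rows that do not move let the fingers close. It gives the time, the measured TCP pose, the force and the opening at its end, in the units of the state.
- bot.sense(): the state, without advancing time (a new reading comes with each control period).
- bot.grab_frame(name): name is "scene" or "top"; returns a dict with "color" (420x560x3 uint8, red, green, blue), "intrinsics" (3x3 intrinsics, pixels), "origin" and "rotation" of the camera in the world. Camera axes: x right, y down, z forward; pixel columns grow to the right and rows downward; lengths in m; the calibration is good to about 2 mm. A picture is of the moment at which its call begins. There is no depth.
- bot.close_job(): hands the job in, once; it reports no verdict.
The state is a dict: "t": time; "q": joint angles; "qvel": joint speeds; "joint_efforts": joint torques, N m; "tool_pos": TCP position; "eef_rot": TCP orientation; "force": force on the tool from outside, world axes, zero at the start; "ft_torque": the same for the moment, N m; "finger_gap": finger opening in m.
Only numpy, scipy, OpenCV 4.12 (cv2) and the standard library are available. Lean on these libraries where they do the work, as an engineer would, in place of code of your own. Each camera call takes 0.05 s, during which the arm holds its last target.

## Working session

There is one attempt and no reset: what is moved stays moved. The work goes in short steps, Python scripts to look and compute and a shell command to move; the robot and the scene stay as the last step left them, time stands still between calls to the robot, and variables do not carry over. Pictures are saved under pics/ and viewed, and the job is handed in when it is done.

```bash
mkdir -p pics; ls; python3 - <<'E'
from station import bot
import cv2,numpy as np
s=bot.sense()
for k,v in s.items(): print(k,np.round(v,4).tolist())
for n in("scene","top"):
    f=bot.grab_frame(n)
    cv2.imwrite(f"pics/{n}0.png",f["color"][:,:,::-1])
    print(n,np.round(f["intrinsics"],2).tolist(),np.round(f["origin"],4).tolist(),np.round(f["rotation"],4).tolist())
E
```

```text
pics
t 0.0
q [-1.357, 0.4684, -0.0116, 1.6036, 0.006, 1.0714, -0.0563]
qvel [-0.001, -0.0004, -0.0007, -0.0018, 0.0002, -0.0003, 0.0015]
joint_efforts [0.0004, -52.0563, -0.0118, -24.3745, -0.0566, 0.0171, 0.0001]
tool_pos [0.165, 0.6281, 0.2136]
eef_rot [[-0.9672, 0.2541, -0.0003], [0.2541, 0.9672, -0.0018], [-0.0001, -0.0018, -1.0]]
force [0.1886, -0.3104, 0.4834]
ft_torque [-0.0275, -0.0013, -0.0042]
finger_gap 0.0923
scene [[399.54, 0.0, 278.66], [0.0, 399.54, 214.16], [0.0, 0.0, 1.0]] [1.1006, 0.6551, 0.6778] [[-0.8085, 0.3549, -0.4695], [0.5885, 0.4849, -0.6469], [-0.0019, -0.7993, -0.6009]]
top [[400.42, 0.0, 276.44], [0.0, 400.42, 204.79], [0.0, 0.0, 1.0]] [0.4407, 0.014, 1.1058] [[-0.0195, -0.9874, 0.1571], [-0.9998, 0.0191, -0.0039], [0.0008, -0.1571, -0.9876]]
```

View pics/scene0.png

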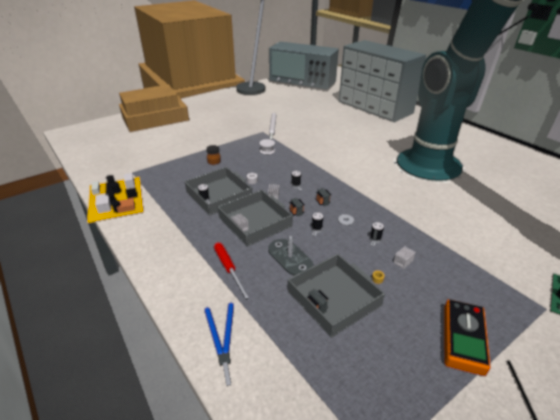

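View pics/top0.png

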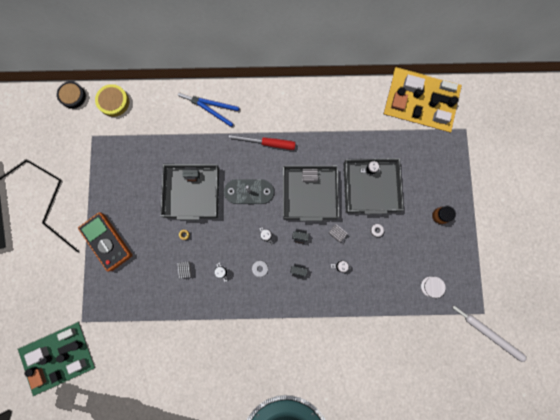

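```bash
cat > h.py <<'E'
from station import bot
import cv2,numpy as np
def frame(n): return bot.grab_frame(n)
def crop(f,x0,y0,x1,y1,s,name):
    c=f["color"][y0:y1,x0:x1,::-1]
    c=cv2.resize(c,None,fx=s,fy=s,interpolation=cv2.INTER_CUBIC)
    # ticks
    for x in range((x0+9)//10*10,x1,10):
        cv2.line(c,((x-x0)*s,0),((x-x0)*s,6 if x%50 else 14),(0,255,255),1)
    for y in range((y0+9)//10*10,y1,10):
        cv2.line(c,(0,(y-y0)*s),(6 if y%50 else 14,(y-y0)*s),(0,255,255),1)
    cv2.imwrite("pics/"+name,c)
def p2w(f,u,v,z):
    K=f["intrinsics"];R=np.array(f["rotation"]);o=np.array(f["origin"])
    d=R@np.linalg.inv(K)@np.array([u,v,1.0])
    return o+d*(z-o[2])/d[2]
def w2p(f,p):
    K=f["intrinsics"];R=np.array(f["rotation"]);o=np.array(f["origin"])
    c=K@(R.T@(np.array(p)-o)); return c[:2]/c[2]
E
python3 - <<'E'
from h import *
f=frame("top")
crop(f,155,155,295,290,5,"t1a.png"); crop(f,280,150,420,285,5,"t1b.png")
g=frame("scene")
crop(g,180,140,310,250,6,"s1a.png");crop(g,270,160,430,270,5,"s1b.png")
E
```

```text
(no output)
```

View pics/t1a.png

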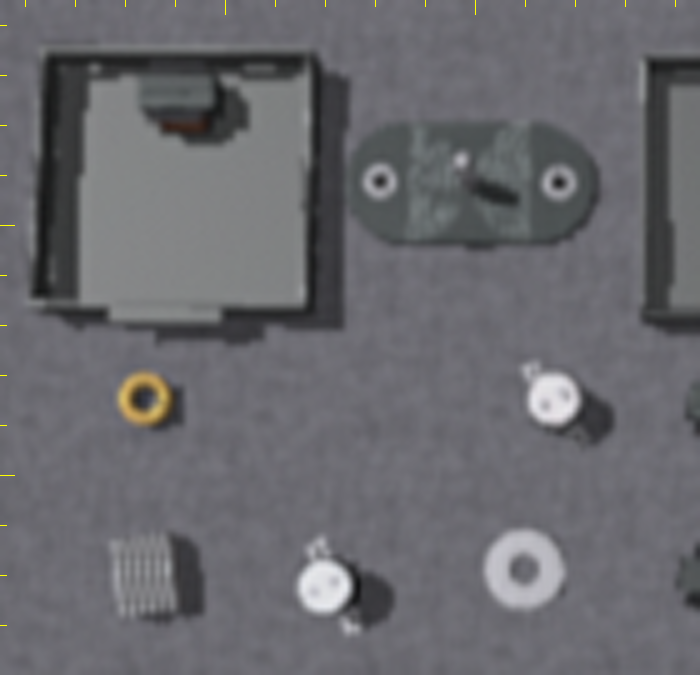

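View pics/t1b.png

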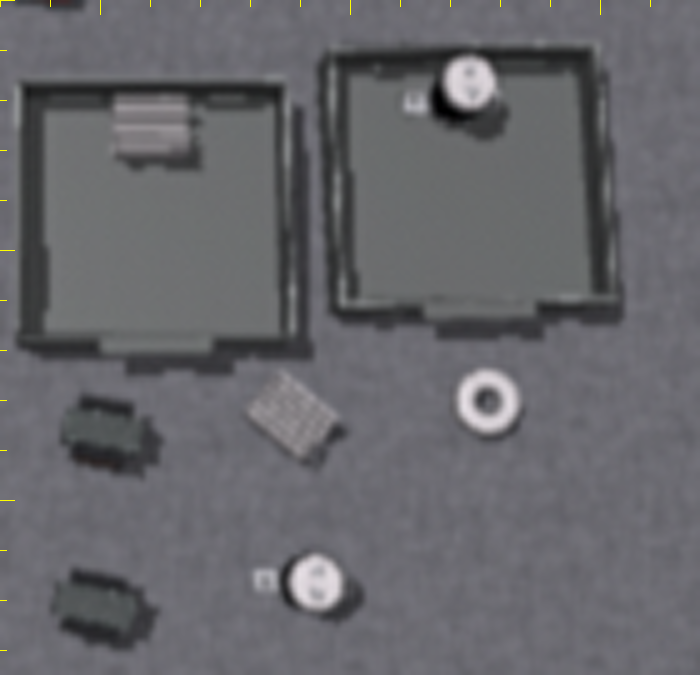

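View pics/s1a.png

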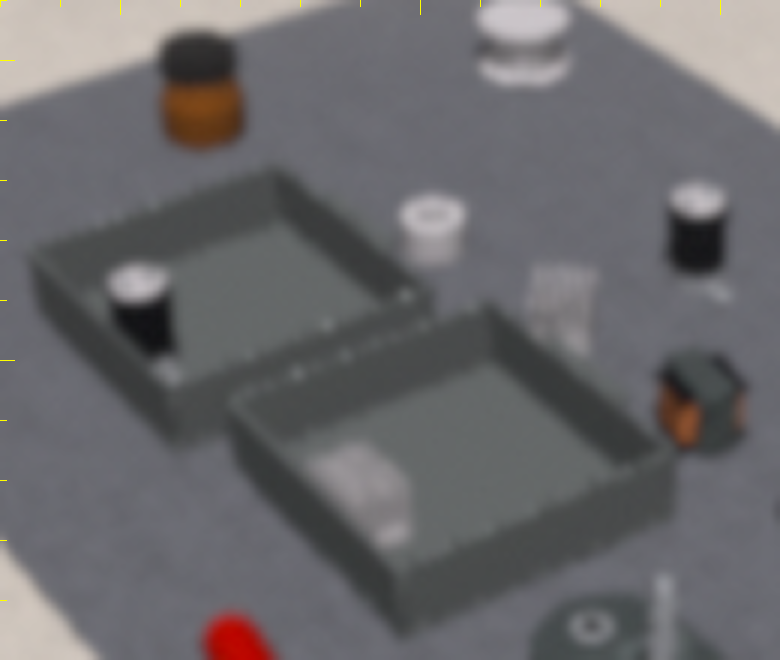

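View pics/s1b.png

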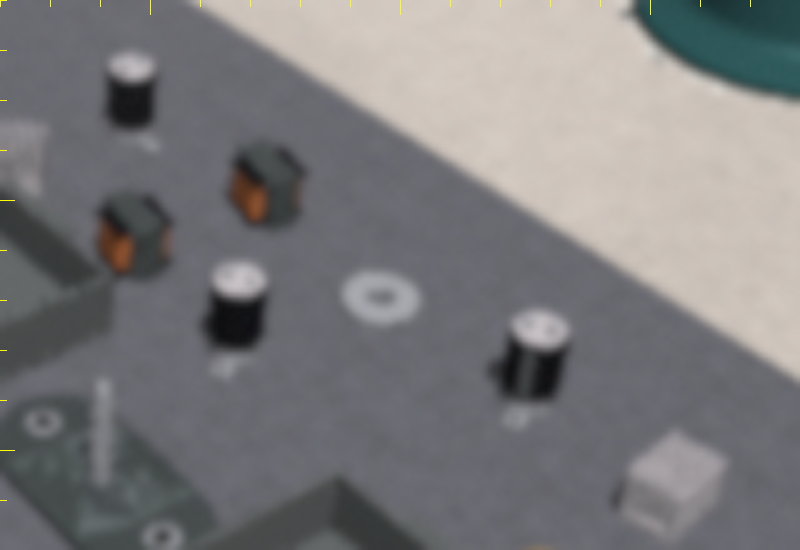

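```bash
python3 - <<'E'
from h import *
f=frame("top"); g=frame("scene")
np.set_printoptions(precision=4,suppress=True)
pts={'capA':(220,272.2,.045),'capA_e1':(155+317/5,155+546/5,.003),'capA_e2':(155+351/5,155+627/5,.003),
'capB':(266,234.6,.045),'capB_e1':(155+531/5,155+370/5,.003),
'capC':(343.2,266.4,.045),'capC_e1':(332.8,266,.003),
'hsA':(184,270.4,.03),'hsB':(338.8,233.4,.03),
'trA':(300.6,236.4,.035),'trB':(300,270.6,.035),
'spacer':(377.6,230.4,.022),'washer':(259.8,268.8,.006),'bush':(184,234.6,.018),
'bolttip':(155+461/5,155+160/5,.068),'foot':(248.9,191.3,.008),
'trfloorNL':(155+80/5,155+307/5,.003),'trfloorNR':(155+305/5,155+300/5,.003),
'hsfloorNL':(280+45/5,150+340/5,.003),'hsfloorNR':(280+280/5,150+335/5,.003),
'capfloorNL':(280+357/5,150+298/5,.003),'capfloorNR':(280+592/5,150+296/5,.003),
'trsample':(155+178/5,155+95/5,.038),'hssample':(280+152/5,150+124/5,.033),'capsample':(280+470/5,150+82/5,.048)}
for k,(u,v,z) in pts.items():
    w=p2w(f,u,v,z); print(k,w,'scene px',w2p(g,w))
E
```

```text
capA [0.434  0.1607 0.045 ] scene px [376.9484 225.8131]
capA_e1 [0.4553 0.1709 0.003 ] scene px [371.7637 243.7404]
capA_e2 [0.4116 0.1524 0.003 ] scene px [378.1597 233.5343]
capB [0.53   0.0391 0.045 ] scene px [316.8483 215.918 ]
capB_e1 [0.5492 0.0531 0.003 ] scene px [313.8399 233.8022]
capC [ 0.4427 -0.1618  0.045 ] scene px [295.8485 173.5508]
capC_e1 [ 0.4444 -0.1405  0.003 ] scene px [299.3557 188.3815]
hsA [0.4405 0.2582 0.03  ] scene px [404.6232 252.2383]
hsB [ 0.5307 -0.1565  0.03  ] scene px [273.4039 187.8029]
trA [ 0.5242 -0.0531  0.035 ] scene px [296.7418 201.9194]
trB [ 0.434  -0.0489  0.035 ] scene px [322.2064 191.9689]
spacer [ 0.5374 -0.2634  0.022 ] scene px [251.8909 175.5624]
washer [0.4408 0.0582 0.006 ] scene px [345.3389 219.0338]
bush [0.5366 0.2625 0.018 ] scene px [377.4404 273.9204]
bolttip [0.6549 0.0863 0.068 ] scene px [290.002  236.7837]
foot [0.6549 0.0858 0.008 ] scene px [289.4987 255.4116]
trfloorNL [0.5892 0.3029 0.003 ] scene px [373.5873 299.7486]
trfloorNR [0.5907 0.178  0.003 ] scene px [334.3251 267.4214]
hsfloorNL [ 0.5783 -0.0245  0.003 ] scene px [287.3202 223.1548]
hsfloorNR [ 0.5786 -0.155   0.003 ] scene px [260.4999 201.0154]
capfloorNL [ 0.5985 -0.1987  0.003 ] scene px [246.7776 196.4868]
capfloorNR [ 0.5971 -0.3297  0.003 ] scene px [225.1888 177.6754]
trsample [0.7003 0.2427 0.038 ] scene px [317.8011 294.8133]
hssample [ 0.6929 -0.0851  0.033 ] scene px [239.0995 218.6278]
capsample [ 0.7094 -0.2572  0.048 ] scene px [202.5745 187.1893]
```

```bash
python3 - <<'E'
from h import *
f=frame("top")
a=[]
for (x,y) in [(300,236),(300,271),(184,270),(339,233)]:
    c=f["color"][y-15:y+15,x-18:x+18,::-1]
    c=cv2.resize(c,None,fx=11,fy=11,interpolation=cv2.INTER_CUBIC); c=cv2.convertScaleAbs(c,alpha=1.6)
    for i in range(0,36,5): cv2.line(c,(i*11,0),(i*11,8),(0,255,255),1)
    for i in range(0,30,5): cv2.line(c,(0,i*11),(8,i*11),(0,255,255),1)
    a.append(c)
cv2.imwrite("pics/q.png",np.vstack([np.hstack(a[:2]),np.hstack(a[2:])])[:600,:800])
E
```

```text
(no output)
```

View pics/q.png

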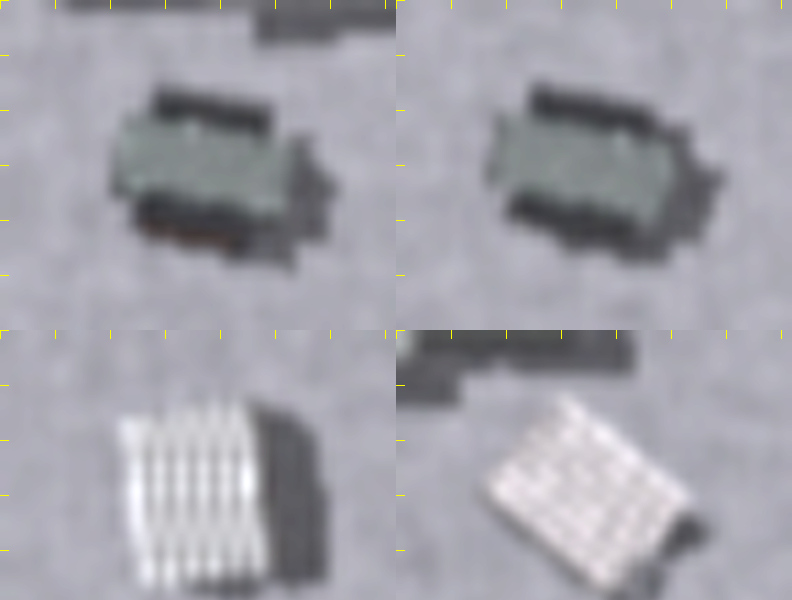

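```bash
cat >> h.py <<'E'
def st():
    s=bot.sense();R=np.array(s["eef_rot"]);return s,np.array(s["tool_pos"]),R
def to(x,y,z,psi=None):
    """print rows needed: shift in tool axes after the yaw turn, and turn about tool z"""
    s,p,R=st()
    cur=np.degrees(np.arctan2(R[1,1],R[0,1]))
    print("t %.1f pos %s psi %.1f gap %.4f tilt %s F %s q7 %.2f"%(s["t"],np.round(p,4),cur,s["finger_gap"],np.round(np.degrees(R[:2,2]),2),np.round(s["force"],1),s["q"][6]))
    d=np.array([x,y,z])-p
    print(" now-frame shift mm",np.round(1000*(R.T@d),1))
    if psi is not None:
        dpsi=(psi-cur+180)%360-180
        a=np.radians(psi);Rn=np.array([[-np.sin(a),np.cos(a),0],[np.cos(a),np.sin(a),0],[0,0,-1]]).T
        Rn=np.column_stack([[-np.sin(a),np.cos(a),0],[np.cos(a),np.sin(a),0],[0,0,-1]])
        print(" turn z deg %.1f; then shift mm"%(-dpsi),np.round(1000*(Rn.T@d),1))
        n=int(np.ceil(abs(dpsi)/8.5)) 
        Rw=R.copy();step=-dpsi/max(n,1)
        from scipy.spatial.transform import Rotation as Ro
        out=[]
        for i in range(n):
            out.append(np.round(1000*(Rw.T@(d/max(n,1))),0).astype(int).tolist())
            Rw=Rw@Ro.from_rotvec([0,0,np.radians(step)]).as_matrix()
        print(" %d turn rows of %.2f; blended shifts"%(n,step),out)
E
python3 -c "
from h import *
f=frame('top');print(p2w(f,183.7,270,.03)); print(p2w(f,338.4,233,.03),p2w(f,300.5,236,.035),p2w(f,299.2,271.2,.035))
to(.4405,.258,.12,97)"
```

```text
[0.44154605 0.2590188  0.03      ]
[ 0.53175123 -0.15542135  0.03      ] [ 0.52526577 -0.05290964  0.035     ] [ 0.43247839 -0.04679352  0.035     ]
t 0.4 pos [0.1651 0.6286 0.2145] psi 75.3 gap 0.0918 tilt [-0.   -0.01] F [-0.1  0.2  0.4] q7 -0.06
 now-frame shift mm [-360.5 -288.5   94.6]
 turn z deg -21.7; then shift mm [-228.2 -401.4   94.5]
 3 turn rows of -7.24; blended shifts [[-120, -96, 32], [-107, -111, 32], [-92, -123, 32]]
```

```bash
python3 -m crank '[[[-0.036,-0.029,0.005],[0,0,0],0.06],[[-0.036,-0.029,0.005],[0,0,0],0.06],[[-0.036,-0.029,0.005],[0,0,0],0.06],[[-0.036,-0.029,0.005],[0,0,0],0.06],[[-0.036,-0.029,0.005],[0,0,0],0.06],[[-0.036,-0.029,0.005],[0,0,-7.2],0.06],[[-0.032,-0.032,0.005],[0,0,-7.2],0.06],[[-0.026,-0.035,0.005],[0,0,-7.2],0.06]]' 30; python3 -c "
from h import *
to(.441,.2585,.12,97)"
```

```text
t: 1.2
tool_pos: [0.3863, 0.3325, 0.1727]
eef_rot: [[-0.989, -0.147, 0.0], [-0.147, 0.989, 0.007], [-0.001, 0.007, -1.0]]
force: [0.1, 0.1, -0.7]
finger_gap: 0.06
t 1.2 pos [0.3863 0.3325 0.1727] psi 98.5 gap 0.0600 tilt [0.  0.4] F [ 0.1  0.1 -0.7] q7 0.96
 now-frame shift mm [-43.1 -81.6  52.2]
 turn z deg 1.5; then shift mm [-45.2 -80.1  52.7]
 1 turn rows of 1.47; blended shifts [[-43, -82, 52]]
```

```bash
python3 -m crank '[[[-0.016,-0.030,0.020],[0,0,0.8],0.06],[[-0.016,-0.030,0.020],[0,0,0.7],0.06],[[-0.012,-0.020,0.013],[0,0,0],0.06],[[0,0,0],[0,0,0],0.06]]'; python3 -c "
from h import *
to(.441,.2585,.008,97)
f=frame('top');crop(f,155,220,235,290,8,'t2.png')"
```

```text
t: 1.6
tool_pos: [0.4476, 0.2502, 0.1187]
eef_rot: [[-0.994, -0.112, 0.004], [-0.112, 0.994, 0.007], [-0.005, 0.007, -1.0]]
force: [0.6, 0.2, 0.5]
finger_gap: 0.06
t 1.6 pos [0.4476 0.2502 0.1187] psi 96.4 gap 0.0600 tilt [0.25 0.42] F [0.6 0.2 0.5] q7 1.15
 now-frame shift mm [  6.2   8.2 110.8]
 turn z deg -0.6; then shift mm [  5.5   9.  110.7]
 1 turn rows of -0.56; blended shifts [[6, 8, 111]]
```

View pics/t2.png

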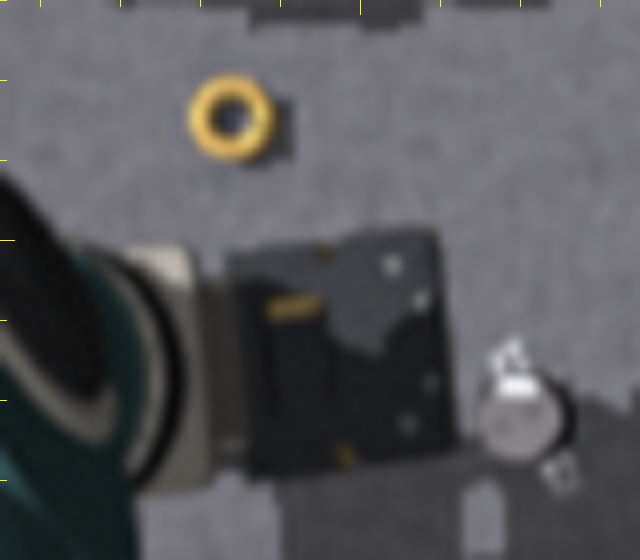

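```bash
python3 -m crank '[[[0.004,0.006,0.03],[0,0,0],0.06],[[0.001,0.002,0.032],[0,0,0],0.06],[[0,0,0.020],[0,0,0],0.06],[[0,0,0.006],[0,0,0],0.06],[[0,0,0],[0,0,0],0.06]]'; python3 -c "
from h import *
to(.441,.2585,.007,97)"
```

```text
t: 2.15
tool_pos: [0.4412, 0.2699, 0.0335]
eef_rot: [[-0.993, -0.122, 0.01], [-0.122, 0.992, 0.018], [-0.012, 0.016, -1.0]]
force: [-0.2, 0.1, 0.6]
finger_gap: 0.06
t 2.1 pos [0.4412 0.2699 0.0335] psi 97.0 gap 0.0600 tilt [0.58 1.02] F [-0.2  0.1  0.6] q7 1.15
 now-frame shift mm [  1.9 -11.7  26.2]
 turn z deg -0.0; then shift mm [  1.5 -11.3  26.5]
 1 turn rows of -0.00; blended shifts [[2, -12, 26]]
```

```bash
cat >> h.py <<'E'
_to=to
def to(x,y,z,psi=None):
    _to(x,y,z,psi)
    if psi is not None:
        from scipy.spatial.transform import Rotation as Ro
        s,p,R=st();a=np.radians(psi)
        Rn=np.column_stack([[-np.sin(a),np.cos(a),0],[np.cos(a),np.sin(a),0],[0,0,-1]])
        print(" full rotvec deg",np.round(Ro.from_matrix(R.T@Rn).as_rotvec(degrees=True),2),"qvel max %.2f"%np.abs(s["qvel"]).max())
E
python3 -c "
from h import *
to(.441,.2585,.007,97)"
```

```text
t 2.1 pos [0.4412 0.2699 0.0335] psi 97.0 gap 0.0600 tilt [0.58 1.02] F [-0.2  0.1  0.6] q7 1.15
 now-frame shift mm [  1.9 -11.7  26.2]
 turn z deg -0.0; then shift mm [  1.5 -11.3  26.5]
 1 turn rows of -0.00; blended shifts [[2, -12, 26]]
 full rotvec deg [ 0.94  0.7  -0.01] qvel max 0.02
```

```bash
python3 -m crank '[[[0.001,-0.006,0],[0.9,0.7,0],0.06],[[0,-0.005,0],[0,0,0],0.06],[[0,0,0],[0,0,0],0.06]]'; python3 -c "
from h import *
to(.441,.2585,.007,97)"
```

```text
t: 2.45
tool_pos: [0.4426, 0.2604, 0.0364]
eef_rot: [[-0.992, -0.124, 0.003], [-0.124, 0.992, 0.002], [-0.003, 0.002, -1.0]]
force: [-0.5, -0.2, 0.1]
finger_gap: 0.0604
t 2.5 pos [0.4426 0.2604 0.0364] psi 97.1 gap 0.0604 tilt [0.16 0.13] F [-0.5 -0.2  0.1] q7 1.15
 now-frame shift mm [ 1.9 -1.8 29.4]
 turn z deg 0.1; then shift mm [ 1.8 -1.7 29.4]
 1 turn rows of 0.12; blended shifts [[2, -2, 29]]
 full rotvec deg [0.11 0.17 0.12] qvel max 0.02
```

```bash
python3 -m crank '[[[0.001,-0.001,0.015],[0,0,0],0.06],[[0,0,0.013],[0,0,0],0.06],[[0,0,0.002],[0,0,0],0.06]]'; python3 -c "
from h import *
to(.441,.2585,.007,97)"
```

```text
t: 2.75
tool_pos: [0.4441, 0.2602, 0.0081]
eef_rot: [[-0.992, -0.123, 0.008], [-0.123, 0.992, 0.006], [-0.008, 0.005, -1.0]]
force: [-0.1, 0.1, -0.0]
finger_gap: 0.06
t 2.8 pos [0.4441 0.2602 0.0081] psi 97.0 gap 0.0600 tilt [0.45 0.33] F [-0.1  0.1 -0. ] q7 1.16
 now-frame shift mm [ 3.3 -1.3  1.1]
 turn z deg 0.0; then shift mm [ 3.3 -1.3  1.1]
 1 turn rows of 0.05; blended shifts [[3, -1, 1]]
 full rotvec deg [0.27 0.48 0.05] qvel max 0.03
```

```bash
python3 -m crank '[[[0.003,0,0],[0.2,0.4,0],0.01],[[0,0,0],[0,0,0],0.01],[[0,0,0],[0,0,0],0.01],[[0,0,0],[0,0,0],0.01],[[0,0,0],[0,0,0],0.01]]' 35; python3 -c "
from h import *
to(.605,-.058,.11,90)"
```

```text
t: 3.25
tool_pos: [0.4415, 0.2602, 0.0089]
eef_rot: [[-0.992, -0.122, 0.002], [-0.122, 0.992, 0.002], [-0.002, 0.002, -1.0]]
force: [0.0, -0.1, -1.0]
finger_gap: 0.0278
t 3.2 pos [0.4415 0.2602 0.0089] psi 97.0 gap 0.0278 tilt [0.09 0.1 ] F [ 0.  -0.1 -1. ] q7 1.15
 now-frame shift mm [-123.5 -335.7 -101.4]
 turn z deg 7.0; then shift mm [-163.5 -318.2 -101.1]
 1 turn rows of 7.03; blended shifts [[-124, -336, -101]]
 full rotvec deg [0.09 0.1  7.03] qvel max 0.01
```

```bash
python3 -m crank '[[[0,0,-0.045],[0,0,0],0.01],[[-0.005,-0.015,-0.045],[0,0,0],0.01],[[-0.016,-0.044,-0.015],[0,0,0],0.01],[[-0.017,-0.046,0],[0,0,0],0.01],[[-0.017,-0.046,0],[0,0,0],0.01],[[-0.017,-0.046,0],[0,0,2],0.01],[[-0.018,-0.045,0],[0,0,2],0.01],[[-0.020,-0.044,0],[0,0,2],0.01]]'; python3 -c "
from h import *
to(.605,-.058,.11,90)"
```

```text
t: 4.05
tool_pos: [0.5848, -0.0123, 0.1181]
eef_rot: [[-0.999, -0.033, 0.002], [-0.033, 0.999, 0.003], [-0.002, 0.003, -1.0]]
force: [0.1, 0.5, -0.0]
finger_gap: 0.0274
t 4.0 pos [ 0.5848 -0.0123  0.1181] psi 91.9 gap 0.0274 tilt [0.09 0.16] F [ 0.1  0.5 -0. ] q7 1.67
 now-frame shift mm [-18.6 -46.4   8. ]
 turn z deg 1.9; then shift mm [-20.2 -45.7   8.1]
 1 turn rows of 1.91; blended shifts [[-19, -46, 8]]
 full rotvec deg [0.16 0.09 1.91] qvel max 0.68
```

```bash
python3 -m crank '[[[-0.012,-0.026,0.008],[0,0,1],0.01],[[-0.003,-0.006,0.02],[0,0,0],0.01],[[0,0,0.03],[0,0,0],0.01]]'; python3 -c "
from h import *
to(.605,-.058,.015,90)"
```

```text
t: 4.35
tool_pos: [0.6077, -0.0564, 0.0635]
eef_rot: [[-1.0, -0.001, 0.014], [-0.001, 1.0, -0.002], [-0.014, -0.002, -1.0]]
force: [0.4, -0.5, -0.5]
finger_gap: 0.0278
t 4.3 pos [ 0.6077 -0.0564  0.0635] psi 90.1 gap 0.0278 tilt [ 0.8  -0.14] F [ 0.4 -0.5 -0.5] q7 1.73
 now-frame shift mm [ 3.3 -1.5 48.5]
 turn z deg 0.1; then shift mm [ 2.7 -1.6 48.5]
 1 turn rows of 0.07; blended shifts [[3, -1, 48]]
 full rotvec deg [-0.14  0.8   0.07] qvel max 0.57
```

```bash
python3 -m crank '[[[0.001,0,0.024],[0,0.8,0],0.01],[[0,0,0.018],[0,0,0],0.01],[[0,0,0.003],[0,0,0],0.01],[[0,0,0],[0,0,0],0.01]]'; python3 -c "
from h import *
to(.605,-.058,.013,90)"
```

```text
t: 4.75
tool_pos: [0.6039, -0.0583, 0.0131]
eef_rot: [[-1.0, 0.002, -0.007], [0.002, 1.0, -0.003], [0.007, -0.003, -1.0]]
force: [0.5, 0.3, -0.5]
finger_gap: 0.0276
t 4.8 pos [ 0.6039 -0.0583  0.0131] psi 89.9 gap 0.0276 tilt [-0.43 -0.16] F [ 0.5  0.3 -0.5] q7 1.74
 now-frame shift mm [-1.1  0.3  0.1]
 turn z deg -0.1; then shift mm [-1.1  0.3  0.1]
 1 turn rows of -0.09; blended shifts [[-1, 0, 0]]
 full rotvec deg [-0.16 -0.43 -0.09] qvel max 0.01
```

```bash
python3 -m crank '[[[0,0,0],[0,0.4,0],0.05],[[0,0,0],[0,0,0],0.05],[[0,0,-0.03],[0,0,0],0.05],[[0,0,-0.045],[0,0,0],0.05],[[0.01,-0.02,-0.025],[0,0,0],0.06],[[0.012,-0.046,0],[0,0,0],0.06],[[0.012,-0.046,0],[0,0,0],0.06],[[0.012,-0.046,0],[0,0,0],0.06]]'; python3 -c "
from h import *
to(.5374,-.2634,.1,90)
f=frame('top');crop(f,280,150,420,285,5,'t3.png')
"
```

```text
t: 5.55
tool_pos: [0.5672, -0.2099, 0.1273]
eef_rot: [[-1.0, -0.018, 0.002], [-0.018, 1.0, -0.0], [-0.002, -0.0, -1.0]]
force: [0.9, -0.1, 0.5]
finger_gap: 0.0602
t 5.5 pos [ 0.5672 -0.2099  0.1273] psi 91.0 gap 0.0602 tilt [ 0.11 -0.01] F [ 0.9 -0.1  0.5] q7 2.00
 now-frame shift mm [ 30.8 -52.9  27.3]
 turn z deg 1.0; then shift mm [ 29.8 -53.5  27.3]
 1 turn rows of 1.02; blended shifts [[31, -53, 27]]
 full rotvec deg [-0.02  0.11  1.02] qvel max 0.86
```

View pics/t3.png

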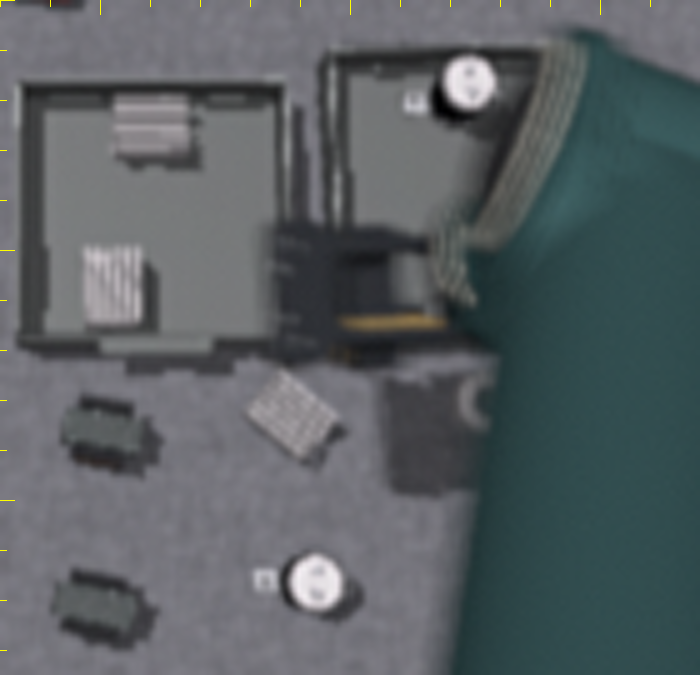

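```bash
python3 -m crank '[[[0.020,-0.028,0.02],[0,0,1],0.06],[[0.004,-0.008,0.01],[0,0,0],0.06],[[0,0,0],[0,0,0],0.06]]';  python3 -c "
from h import *
f=frame('top');im=cv2.imread('pics/top0.png').astype(float)
def ring(u,v,z,r=9,mode='g'):
    u0,v0=int(u)-r,int(v)-r
    c=im[v0:v0+2*r+1,u0:u0+2*r+1]
    bg=np.median(np.concatenate([c[0],c[-1]]),0)
    w=np.clip(c.max(2)-bg.max()-25,0,60)
    # filled hull centroid
    m=(w>20).astype(np.uint8);cs,_=cv2.findContours(m,cv2.RETR_EXTERNAL,cv2.CHAIN_APPROX_NONE);k=max(cs,key=cv2.contourArea)
    (cx,cy),rad=cv2.minEnclosingCircle(k);M=cv2.moments(k)
    ys,xs=np.mgrid[:2*r+1,:2*r+1]
    a=np.array([(w*xs).sum()/w.sum()+u0,(w*ys).sum()/w.sum()+v0])
    print(a,(cx+u0,cy+v0),rad,p2w(f,*a,z))
for q in [(377.6,230.4,.022),(259.8,268.8,.006),(184,234.6,.018)]: ring(*q)
to(.5374,-.2634,.006,90)"
```

```text
t: 5.9
tool_pos: [0.54, -0.2633, 0.1017]
eef_rot: [[-1.0, 0.019, 0.008], [0.019, 1.0, -0.011], [-0.008, -0.01, -1.0]]
force: [0.6, 0.9, -0.4]
finger_gap: 0.0604
[377.06439394 229.60058923] (377.0172414779663, 229.63793087005615) 6.135948181152344 [ 0.53962535 -0.26203898  0.022     ]
[259.01086814 268.34686395] (259.2987012863159, 268.3766231536865) 7.726587295532227 [0.4420132  0.06034612 0.006     ]
[182.82270824 234.19869707] (183.0, 234.0) 5.000100135803223 [0.53771601 0.26575899 0.018     ]
t 6.0 pos [ 0.5403 -0.2632  0.1022] psi 89.0 gap 0.0602 tilt [ 0.49 -0.63] F [0.2 0.3 0.2] q7 2.07
 now-frame shift mm [ 3.8  0.8 96.2]
 turn z deg -1.0; then shift mm [ 2.9 -0.2 96.2]
 1 turn rows of -1.05; blended shifts [[4, 1, 96]]
 full rotvec deg [-0.63  0.49 -1.04] qvel max 0.02
```

```bash
python3 -m crank '[[[0.001,0.001,0.036],[-0.5,0.4,-1],0.06],[[0,0,0.035],[0,0,0],0.06],[[0,0,0.020],[0,0,0],0.06],[[0,0,0.004],[0,0,0],0.06],[[0,0,0],[0,0,0],0.06]]';  python3 -c "
from h import *
to(.539,-.262,.006,90)"
```

```text
t: 6.45
tool_pos: [0.5495, -0.2554, 0.01]
eef_rot: [[-1.0, -0.011, 0.013], [-0.011, 1.0, -0.001], [-0.013, -0.001, -1.0]]
force: [0.7, 0.7, -0.7]
finger_gap: 0.0603
t 6.5 pos [ 0.5495 -0.2554  0.01  ] psi 90.6 gap 0.0603 tilt [ 0.75 -0.06] F [ 0.7  0.7 -0.7] q7 2.12
 now-frame shift mm [10.6 -6.5  3.9]
 turn z deg 0.6; then shift mm [10.5 -6.6  4. ]
 1 turn rows of 0.64; blended shifts [[11, -7, 4]]
 full rotvec deg [-0.07  0.75  0.64] qvel max 0.02
```

```bash
python3 -m crank '[[[0.007,-0.004,0.002],[0,0.7,0.6],0.06],[[0.004,-0.002,0.002],[0,0,0],0.06],[[0,0,0],[0,0,0],0.06]]';  python3 -c "
from h import *
to(.539,-.262,.006,90)"
```

```text
t: 6.75
tool_pos: [0.5407, -0.2611, 0.0091]
eef_rot: [[-1.0, -0.003, 0.005], [-0.003, 1.0, -0.003], [-0.005, -0.003, -1.0]]
force: [-0.7, -0.2, -0.2]
finger_gap: 0.0601
t 6.8 pos [ 0.5407 -0.2611  0.0091] psi 90.1 gap 0.0601 tilt [ 0.27 -0.15] F [-0.7 -0.2 -0.2] q7 2.13
 now-frame shift mm [ 1.7 -0.9  3.1]
 turn z deg 0.1; then shift mm [ 1.7 -0.9  3.1]
 1 turn rows of 0.14; blended shifts [[2, -1, 3]]
 full rotvec deg [-0.15  0.27  0.15] qvel max 0.02
```

```bash
python3 -m crank '[[[0.001,0,0.004],[0,0.2,0],0.06],[[0,0,0.001],[0,0,0],0.01],[[0,0,0],[0,0,0],0.01],[[0,0,0],[0,0,0],0.01],[[0,0,0],[0,0,0],0.01],[[0,0,0],[0,0,0],0.01]]' 35;  python3 -c "
from h import *
to(.539,-.262,.13,90)"
```

```text
t: 7.35
tool_pos: [0.5405, -0.2619, 0.0054]
eef_rot: [[-1.0, -0.002, 0.004], [-0.002, 1.0, -0.003], [-0.004, -0.003, -1.0]]
force: [-0.3, -0.5, 0.2]
finger_gap: 0.0323
t 7.3 pos [ 0.5405 -0.2619  0.0054] psi 90.1 gap 0.0323 tilt [ 0.21 -0.2 ] F [-0.3 -0.5  0.2] q7 2.13
 now-frame shift mm [   1.    -0.5 -124.6]
 turn z deg 0.1; then shift mm [ 1.500e+00 -1.000e-01 -1.246e+02]
 1 turn rows of 0.10; blended shifts [[1, -1, -125]]
 full rotvec deg [-0.2   0.21  0.1 ] qvel max 0.00
```

```bash
python3 -m crank '[[[0,0,-0.02],[0,0,0],0.01],[[0,0,-0.04],[0,0,0],0.01],[[0,0,-0.045],[0,0,0],0.01],[[0,0,-0.015],[0,0,0],0.01],[[0,0,0],[0,0,0],0.01]]';  python3 -c "
from h import *
to(.6,-.1,.13,90)
g=frame('scene');p=st()[1];print(w2p(g,p))
crop(g,180,100,310,210,6,'s4.png')"
```

```text
t: 7.85
tool_pos: [0.5388, -0.2609, 0.1277]
eef_rot: [[-1.0, -0.002, -0.001], [-0.002, 1.0, -0.002], [0.001, -0.002, -1.0]]
force: [0.0, 0.4, -1.2]
finger_gap: 0.0323
t 7.8 pos [ 0.5388 -0.2609  0.1277] psi 90.1 gap 0.0323 tilt [-0.04 -0.1 ] F [ 0.   0.4 -1.2] q7 2.09
 now-frame shift mm [-61.5 160.8  -2.7]
 turn z deg 0.1; then shift mm [-61.2 160.9  -2.3]
 1 turn rows of 0.09; blended shifts [[-61, 161, -3]]
 full rotvec deg [-0.1  -0.04  0.09] qvel max 0.01
[250.58531775 145.82354308]
```

View pics/s4.png

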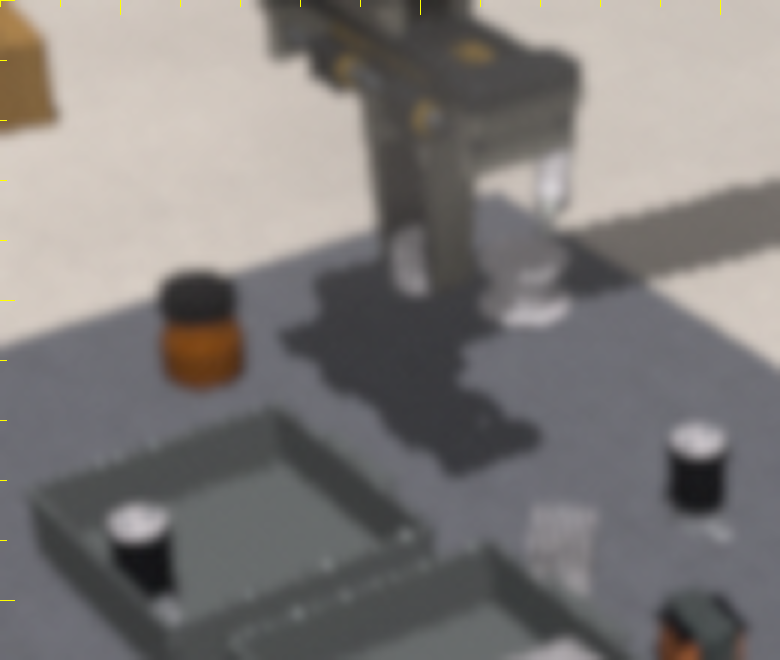

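```bash
python3 -c "
from h import *
to(.652,.07,.115,142)"
```

```text
t 7.9 pos [ 0.5385 -0.2608  0.1268] psi 90.1 gap 0.0327 tilt [-0.09 -0.09] F [ 0.4  0.3 -0.7] q7 2.09
 now-frame shift mm [-114.1  330.6   11.1]
 turn z deg -51.9; then shift mm [-330.6  114.2   11.8]
 7 turn rows of -7.42; blended shifts [[-16, 47, 2], [-22, 45, 2], [-28, 41, 2], [-33, 38, 2], [-38, 33, 2], [-41, 28, 2], [-45, 22, 2]]
 full rotvec deg [-4.000e-02 -1.300e-01 -5.191e+01] qvel max 0.04
```

```bash
python3 -m crank '[[[-0.016,0.046,0],[0,0,-7.4],0.01],[[-0.022,0.044,0],[0,0,-7.4],0.01],[[-0.028,0.040,0],[0,0,-7.4],0.01],[[-0.033,0.037,0],[0,0,-7.4],0.01],[[-0.037,0.032,0],[0,0,-7.4],0.01],[[-0.040,0.027,0],[0,0,-7.4],0.01],[[-0.026,0.013,0.002],[0,0,-7.4],0.01],[[-0.004,0.002,0],[0,0,0],0.01]]';  python3 -c "
from h import *
to(.656,.087,.10,142)"
```

```text
t: 8.7
tool_pos: [0.6388, 0.058, 0.1087]
eef_rot: [[-0.593, -0.805, -0.02], [-0.805, 0.594, -0.001], [0.012, 0.016, -1.0]]
force: [0.8, -0.8, -1.2]
finger_gap: 0.0329
t 8.7 pos [0.6388 0.058  0.1087] psi 143.6 gap 0.0329 tilt [-1.16 -0.04] F [ 0.8 -0.8 -1.2] q7 2.34
 now-frame shift mm [-33.6   3.2   8.3]
 turn z deg 1.6; then shift mm [-33.4   4.3   8.7]
 1 turn rows of 1.58; blended shifts [[-34, 3, 8]]
 full rotvec deg [ 0.9  -0.73  1.59] qvel max 0.10
```

```bash
python3 -m crank '[[[-0.016,0.002,0],[0.9,-0.7,1.5],0.01],[[-0.014,0.001,0],[0,0,0],0.01],[[0,0,0],[0,0,0],0.01],[[0,0,0],[0,0,0],0.01]]';  python3 -c "
from h import *
to(.656,.087,.10,142)
g=frame('scene');p=st()[1];print(w2p(g,p))
crop(g,240,180,340,280,6,'s5.png')"
```

```text
t: 9.1
tool_pos: [0.6517, 0.0815, 0.1025]
eef_rot: [[-0.62, -0.785, -0.01], [-0.785, 0.62, -0.003], [0.009, 0.006, -1.0]]
force: [-0.3, -1.4, -0.2]
finger_gap: 0.0321
t 9.1 pos [0.6517 0.0815 0.1025] psi 141.7 gap 0.0321 tilt [-0.57 -0.2 ] F [-0.3 -1.4 -0.2] q7 2.28
 now-frame shift mm [-7.  -0.   2.4]
 turn z deg -0.3; then shift mm [-7.  -0.   2.5]
 1 turn rows of -0.29; blended shifts [[-7, 0, 2]]
 full rotvec deg [ 0.33 -0.51 -0.28] qvel max 0.01
[290.03777749 223.78800835]
```

View pics/s5.png

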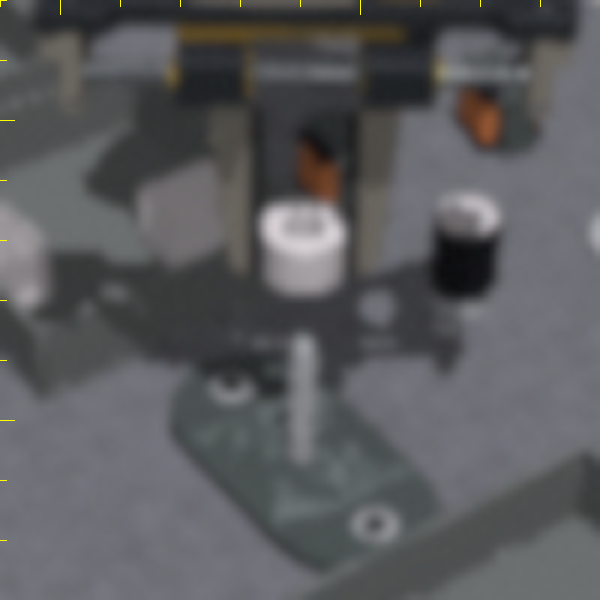

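```bash
python3 -c "
from h import *
g=frame('scene')
print(p2w(g,289.9,217.6,.119),p2w(g,290.1,235.9,.068),p2w(g,290.1,180+462/6-.4,.008))
f=frame('top');print(p2w(f,246.8,186.6,.068),p2w(f,248.5,190.9,.008))
print(st()[1])"
```

```text
[0.65088586 0.0793707  0.119     ] [0.65272252 0.08381974 0.068     ] [0.65631638 0.09003884 0.008     ]
[0.65597428 0.08730662 0.068     ] [0.6560852  0.08689589 0.008     ]
[0.65201291 0.08152954 0.10316204]
```

```bash
python3 -m crank '[[[-0.006,0,0.008],[0.3,-0.5,0],0.01],[[0,0,0.008],[0,0,0],0.01],[[0,0,0],[0,0,0],0.01]]';  python3 -c "
from h import *
to(.656,.087,.08,142)
g=frame('scene')
crop(g,240,180,340,280,6,'s6.png')"
```

```text
t: 9.55
tool_pos: [0.656, 0.0845, 0.0863]
eef_rot: [[-0.622, -0.783, 0.002], [-0.783, 0.622, 0.0], [-0.002, -0.001, -1.0]]
force: [-0.3, 0.0, -0.6]
finger_gap: 0.0327
t 9.6 pos [0.656  0.0845 0.0863] psi 141.5 gap 0.0327 tilt [0.13 0.02] F [-0.3  0.  -0.6] q7 2.27
 now-frame shift mm [-2.   1.6  6.3]
 turn z deg -0.5; then shift mm [-2.   1.6  6.3]
 1 turn rows of -0.46; blended shifts [[-2, 2, 6]]
 full rotvec deg [-0.08  0.1  -0.46] qvel max 0.01
```

View pics/s6.png

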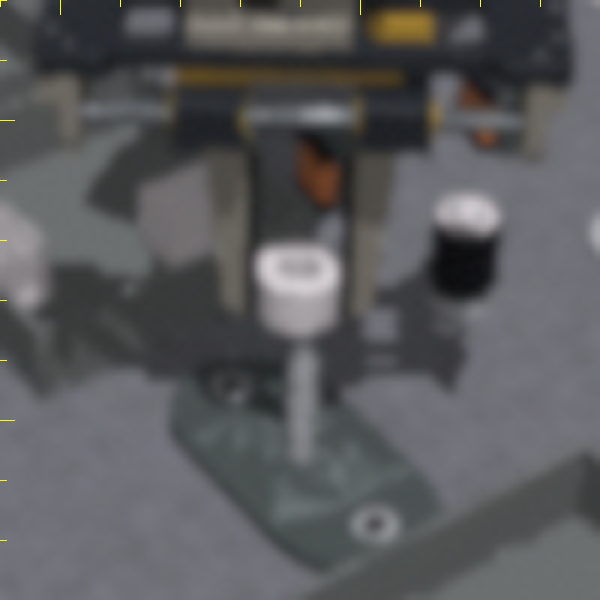

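```bash
python3 -m crank '[[[-0.002,0.002,0],[0,0,0],0.01],[[0,0,0.006],[0,0,0],0.01],[[0,0,0.006],[0,0,0],0.01],[[0,0,0],[0,0,0],0.01]]';  python3 -c "
from h import *
to(.656,.087,.0145,142)
g=frame('scene')
crop(g,240,180,340,280,6,'s7.png')"
```

```text
t: 10.0
tool_pos: [0.6561, 0.0878, 0.074]
eef_rot: [[-0.622, -0.783, 0.003], [-0.783, 0.622, 0.001], [-0.003, -0.002, -1.0]]
force: [0.1, 0.5, -0.6]
finger_gap: 0.032
t 10.0 pos [0.6561 0.0878 0.074 ] psi 141.6 gap 0.0320 tilt [0.18 0.04] F [ 0.1  0.5 -0.6] q7 2.27
 now-frame shift mm [ 0.8 -0.3 59.5]
 turn z deg -0.4; then shift mm [ 0.7 -0.4 59.5]
 1 turn rows of -0.45; blended shifts [[1, 0, 60]]
 full rotvec deg [-0.12  0.14 -0.45] qvel max 0.01
```

View pics/s7.png

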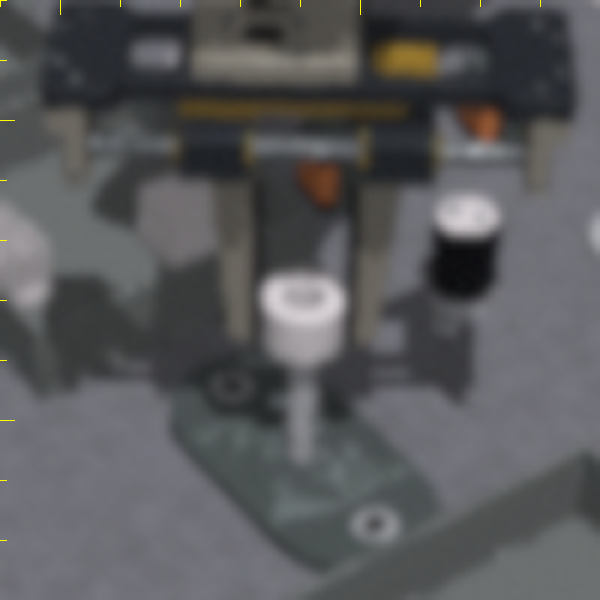

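```bash
python3 -m crank '[[[0,0,0.005],[0,0,0],0.01],[[0,0,0.006],[0,0,0],0.01],[[0,0,0.006],[0,0,0],0.01],[[0,0,0],[0,0,0],0.01]]';  python3 -c "
from h import *
to(.656,.087,.0145,142)"
```

```text
t: 10.45
tool_pos: [0.6565, 0.0877, 0.0561]
eef_rot: [[-0.622, -0.783, 0.004], [-0.783, 0.622, 0.001], [-0.003, -0.003, -1.0]]
force: [0.3, -0.4, -0.2]
finger_gap: 0.0323
t 10.4 pos [0.6565 0.0877 0.0561] psi 141.5 gap 0.0323 tilt [0.23 0.04] F [ 0.3 -0.4 -0.2] q7 2.26
 now-frame shift mm [ 1.   0.1 41.6]
 turn z deg -0.5; then shift mm [ 0.9 -0.  41.6]
 1 turn rows of -0.46; blended shifts [[1, 0, 42]]
 full rotvec deg [-0.15  0.17 -0.46] qvel max 0.01
```

```bash
python3 -m crank '[[[0,0,0.010],[0,0,0],0.01],[[0,0,0.010],[0,0,0],0.01],[[0,0,0.010],[0,0,0],0.01],[[0,0,0.006],[0,0,0],0.01],[[0,0,0.002],[0,0,0],0.01]]';  python3 -c "
from h import *
to(.656,.087,.0135,142)"
```

```text
t: 10.95
tool_pos: [0.6564, 0.0876, 0.0142]
eef_rot: [[-0.622, -0.783, 0.003], [-0.783, 0.622, 0.001], [-0.002, -0.002, -1.0]]
force: [0.3, 0.5, -0.8]
finger_gap: 0.0327
t 10.9 pos [0.6564 0.0876 0.0142] psi 141.5 gap 0.0327 tilt [0.19 0.03] F [ 0.3  0.5 -0.8] q7 2.26
 now-frame shift mm [ 0.8 -0.   0.7]
 turn z deg -0.5; then shift mm [ 0.8 -0.   0.7]
 1 turn rows of -0.46; blended shifts [[1, 0, 1]]
 full rotvec deg [-0.13  0.14 -0.46] qvel max 0.04
```

```bash
python3 -m crank '[[[0,0,0],[0,0,0],0.05],[[0,0,0],[0,0,0],0.05],[[0,0,-0.03],[0,0,0],0.05],[[0,0,-0.045],[0,0,0],0.05],[[0,0,-0.02],[0,0,0],0.065],[[0,0,0],[0,0,0],0.065]]';  python3 -c "
from h import *
to(.442,.0600,.06,142)
g=frame('scene')
crop(g,240,180,340,280,6,'s8.png')"
```

```text
t: 11.55
tool_pos: [0.6563, 0.0877, 0.1122]
eef_rot: [[-0.622, -0.783, 0.003], [-0.783, 0.622, 0.001], [-0.002, -0.002, -1.0]]
force: [0.2, 0.7, -0.5]
finger_gap: 0.0638
t 11.6 pos [0.6563 0.0877 0.1122] psi 141.5 gap 0.0638 tilt [0.15 0.03] F [ 0.2  0.7 -0.5] q7 2.27
 now-frame shift mm [155.  150.7  51.6]
 turn z deg -0.5; then shift mm [153.7 151.8  52.2]
 1 turn rows of -0.45; blended shifts [[155, 151, 52]]
 full rotvec deg [-0.1   0.12 -0.45] qvel max 0.01
```

View pics/s8.png

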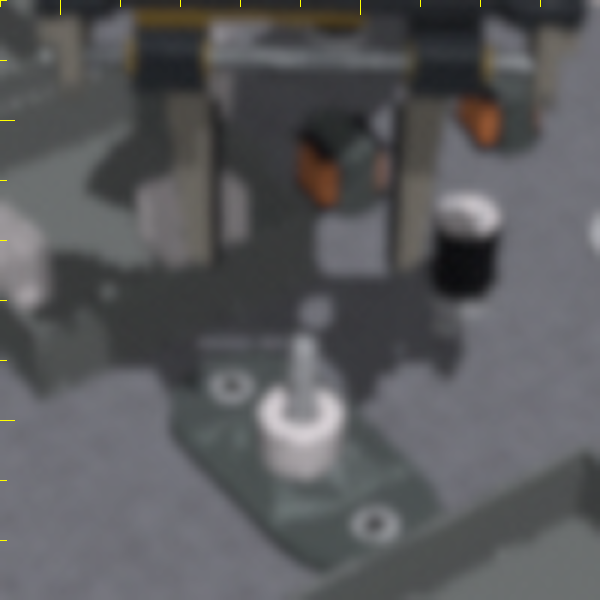

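```bash
python3 -m crank '[[[0.033,0.032,0],[0,0,0],0.065],[[0.033,0.032,0],[0,0,0],0.065],[[0.033,0.032,0],[0,0,0],0.065],[[0.030,0.029,0.01],[0,0,0],0.065],[[0.014,0.014,0.02],[0,0,0],0.065],[[0,0,0.01],[0,0,0],0.065]]';  python3 -c "
from h import *
to(.442,.0600,.06,142)"
```

```text
t: 12.2
tool_pos: [0.4472, 0.0603, 0.063]
eef_rot: [[-0.622, -0.783, -0.005], [-0.783, 0.622, -0.001], [0.004, 0.003, -1.0]]
force: [0.9, -0.3, -0.1]
finger_gap: 0.0652
t 12.2 pos [0.4472 0.0603 0.063 ] psi 141.5 gap 0.0652 tilt [-0.28 -0.05] F [ 0.9 -0.3 -0.1] q7 2.23
 now-frame shift mm [3.4 3.8 3. ]
 turn z deg -0.5; then shift mm [3.4 3.9 3. ]
 1 turn rows of -0.46; blended shifts [[3, 4, 3]]
 full rotvec deg [ 0.19 -0.21 -0.46] qvel max 0.26
```

```bash
python3 -m crank '[[[0.001,0.001,0.02],[0.1,-0.2,0],0.065],[[0,0,0.02],[0,0,0],0.065],[[0,0,0.006],[0,0,0],0.065],[[0,0,0],[0,0,0],0.065]]';  python3 -c "
from h import *
to(.442,.0600,.002,142)"
```

```text
t: 12.6
tool_pos: [0.4473, 0.0604, 0.0124]
eef_rot: [[-0.622, -0.783, -0.003], [-0.783, 0.622, 0.0], [0.001, 0.003, -1.0]]
force: [0.6, -0.5, -0.7]
finger_gap: 0.065
t 12.6 pos [0.4473 0.0604 0.0124] psi 141.6 gap 0.0650 tilt [-0.17  0.03] F [ 0.6 -0.5 -0.7] q7 2.22
 now-frame shift mm [ 3.6  3.9 10.4]
 turn z deg -0.4; then shift mm [ 3.6  4.  10.4]
 1 turn rows of -0.44; blended shifts [[4, 4, 10]]
 full rotvec deg [ 0.15 -0.08 -0.44] qvel max 0.02
```

```bash
python3 -m crank '[[[0.003,0.004,0.004],[0,0,0],0.065],[[0.001,0,0.005],[0,0,0],0.065],[[0,0,0.001],[0,0,0],0.065]]';  python3 -c "
from h import *
to(.442,.0600,.002,142)"
```

```text
t: 12.9
tool_pos: [0.4433, 0.0601, 0.0025]
eef_rot: [[-0.622, -0.783, -0.001], [-0.783, 0.622, 0.001], [-0.0, 0.001, -1.0]]
force: [0.1, 0.2, 0.6]
finger_gap: 0.0649
t 12.9 pos [0.4433 0.0601 0.0025] psi 141.5 gap 0.0649 tilt [-0.03  0.06] F [0.1 0.2 0.6] q7 2.21
 now-frame shift mm [0.8 1.  0.5]
 turn z deg -0.5; then shift mm [0.8 1.  0.5]
 1 turn rows of -0.45; blended shifts [[1, 1, 0]]
 full rotvec deg [ 0.06  0.02 -0.45] qvel max 0.02
```

```bash
python3 -m crank '[[[0.001,0,0.0005],[0,0,0],0.02],[[0,0,0],[0,0,0],0.02],[[0,0,0],[0,0,0],0.02],[[0,0,0],[0,0,0],0.02],[[0,0,0],[0,0,0],0.02]]' 40;  python3 -c "
from h import *
to(.6564,.0876,.12,142)"
```

```text
t: 13.4
tool_pos: [0.4437, 0.0593, 0.0031]
eef_rot: [[-0.622, -0.783, 0.002], [-0.783, 0.622, 0.001], [-0.002, -0.001, -1.0]]
force: [-0.2, 0.9, -1.3]
finger_gap: 0.0414
t 13.4 pos [0.4437 0.0593 0.0031] psi 141.5 gap 0.0414 tilt [0.11 0.08] F [-0.2  0.9 -1.3] q7 2.22
 now-frame shift mm [-154.7 -149.1 -116.5]
 turn z deg -0.5; then shift mm [-153.2 -150.2 -116.9]
 1 turn rows of -0.46; blended shifts [[-155, -149, -116]]
 full rotvec deg [-0.04  0.14 -0.46] qvel max 0.00
```

```bash
python3 -m crank '[[[0,0,-0.02],[0,0,0],0.02],[[0,0,-0.04],[0,0,0],0.02],[[-0.010,-0.010,-0.035],[0,0,0],0.02],[[-0.030,-0.029,-0.01],[0,0,0],0.02],[[-0.033,-0.032,0],[0,0,0],0.02],[[-0.033,-0.032,0],[0,0,0],0.02],[[-0.026,-0.025,0],[0,0,0],0.02],[[-0.007,-0.006,0],[0,0,0],0.02]]';  python3 -c "
from h import *
to(.6564,.0876,.10,142)"
```

```text
t: 14.2
tool_pos: [0.6385, 0.0848, 0.1127]
eef_rot: [[-0.622, -0.783, 0.001], [-0.783, 0.622, 0.001], [-0.001, 0.0, -1.0]]
force: [-1.1, 0.6, -0.3]
finger_gap: 0.0413
t 14.2 pos [0.6385 0.0848 0.1127] psi 141.6 gap 0.0413 tilt [0.03 0.04] F [-1.1  0.6 -0.3] q7 2.27
 now-frame shift mm [-13.3 -12.3  12.7]
 turn z deg -0.4; then shift mm [-13.2 -12.4  12.7]
 1 turn rows of -0.44; blended shifts [[-13, -12, 13]]
 full rotvec deg [ 0.    0.05 -0.44] qvel max 0.21
```

```bash
python3 -m crank '[[[-0.009,-0.009,0.007],[0,0,0],0.02],[[-0.001,0,0.006],[0,0,0],0.02],[[0,0,0],[0,0,0],0.02]]';  python3 -c "
from h import *
to(.6564,.0876,.08,142)
g=frame('scene')
crop(g,240,180,340,280,6,'s9.png')"
```

```text
t: 14.5
tool_pos: [0.6511, 0.0872, 0.0978]
eef_rot: [[-0.622, -0.783, -0.002], [-0.783, 0.622, 0.0], [0.001, 0.002, -1.0]]
force: [-0.9, -0.3, -0.8]
finger_gap: 0.0413
t 14.5 pos [0.6511 0.0872 0.0978] psi 141.6 gap 0.0413 tilt [-0.14  0.02] F [-0.9 -0.3 -0.8] q7 2.27
 now-frame shift mm [-3.6 -4.  17.8]
 turn z deg -0.4; then shift mm [-3.6 -4.  17.8]
 1 turn rows of -0.43; blended shifts [[-4, -4, 18]]
 full rotvec deg [ 0.13 -0.07 -0.43] qvel max 0.01
```

View pics/s9.png

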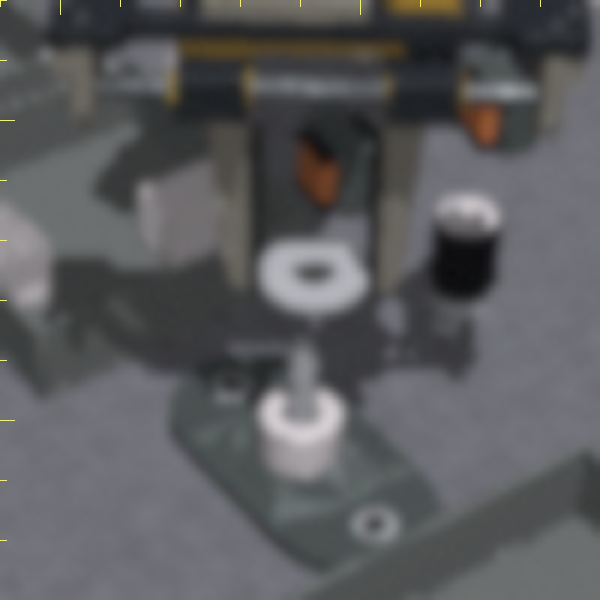

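```bash
python3 -c "
from h import *
g=frame('scene');s,p,R=st()
for q in [(291.8,225.3),(291.9,224.9)]:
  w=p2w(g,*q,.1005);print(w,R.T@(w-p))
# calibration: spacer top ring now on bolt, crop (302,413)
w=p2w(g,240+302/6-.4,180+413/6-.4,.030);print('spacer top',w)"
```

```text
[0.65026224 0.08627123 0.1005    ] [ 0.00147151  0.00042939 -0.0016615 ]
[0.64916633 0.08522672 0.1005    ] [ 0.00297093  0.00063846 -0.00166101]
spacer top [0.6537299  0.08543198 0.03      ]
```

```bash
python3 -m crank '[[[-0.003,-0.0035,0],[0,0,0],0.02],[[0,0,0.010],[0,0,0],0.02],[[0,0,0.009],[0,0,0],0.02],[[0,0,0],[0,0,0],0.02]]';  python3 -c "
from h import *
to(.6564,.0876,.068,142)
g=frame('scene')
crop(g,240,180,340,280,6,'s10.png')"
```

```text
t: 15.0
tool_pos: [0.6552, 0.0871, 0.0797]
eef_rot: [[-0.622, -0.783, -0.0], [-0.783, 0.622, 0.001], [-0.0, 0.001, -1.0]]
force: [-0.3, -0.1, -1.1]
finger_gap: 0.0414
t 15.0 pos [0.6552 0.0871 0.0797] psi 141.6 gap 0.0414 tilt [-0.02  0.03] F [-0.3 -0.1 -1.1] q7 2.27
 now-frame shift mm [-1.2 -0.6 11.7]
 turn z deg -0.4; then shift mm [-1.2 -0.6 11.7]
 1 turn rows of -0.44; blended shifts [[-1, -1, 12]]
 full rotvec deg [ 0.04  0.01 -0.44] qvel max 0.01
```

View pics/s10.png

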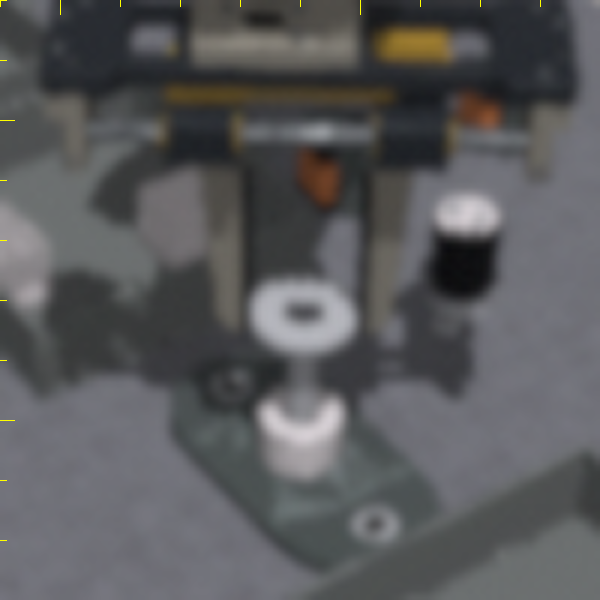

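```bash
python3 -m crank '[[[-0.001,0,0.006],[0,0,0],0.02],[[0,0,0.006],[0,0,0],0.02],[[0,0,0.006],[0,0,0],0.02],[[0,0,0],[0,0,0],0.02]]';  python3 -c "
from h import *
to(.6564,.0876,.034,142)"
```

```text
t: 15.45
tool_pos: [0.6561, 0.0881, 0.0606]
eef_rot: [[-0.622, -0.783, 0.0], [-0.783, 0.622, 0.001], [-0.001, 0.0, -1.0]]
force: [0.2, 0.9, -0.8]
finger_gap: 0.0415
t 15.4 pos [0.6561 0.0881 0.0606] psi 141.6 gap 0.0415 tilt [0.   0.04] F [ 0.2  0.9 -0.8] q7 2.26
 now-frame shift mm [ 0.2 -0.6 26.6]
 turn z deg -0.4; then shift mm [ 0.2 -0.6 26.6]
 1 turn rows of -0.44; blended shifts [[0, -1, 27]]
 full rotvec deg [ 0.02  0.03 -0.44] qvel max 0.01
```

```bash
python3 -m crank '[[[0,0,0.008],[0,0,0],0.02],[[0,0,0.008],[0,0,0],0.02],[[0,0,0.006],[0,0,0],0.02],[[0,0,0.003],[0,0,0],0.02],[[0,0,0],[0,0,0],0.02]]';  python3 -c "
from h import *
to(.6564,.0876,.034,142)"
```

```text
t: 15.95
tool_pos: [0.6559, 0.088, 0.0329]
eef_rot: [[-0.622, -0.783, -0.001], [-0.783, 0.622, 0.001], [-0.0, 0.001, -1.0]]
force: [0.0, 0.2, -1.1]
finger_gap: 0.0414
t 15.9 pos [0.6559 0.088  0.0329] psi 141.6 gap 0.0414 tilt [-0.03  0.03] F [ 0.   0.2 -1.1] q7 2.26
 now-frame shift mm [ 0.  -0.7 -1.1]
 turn z deg -0.4; then shift mm [ 0.  -0.7 -1.1]
 1 turn rows of -0.44; blended shifts [[0, -1, -1]]
 full rotvec deg [ 0.04  0.01 -0.44] qvel max 0.00
```

```bash
python3 -m crank '[[[0,0,0],[0,0,0],0.06],[[0,0,0],[0,0,0],0.06],[[0,0,-0.03],[0,0,0],0.06],[[0,0,-0.04],[0,0,0],0.06],[[0,0,-0.01],[0,0,0],0.055],[[0,0,0],[0,0,0],0.055]]';  python3 -c "
from h import *
to(.538,.263,.09,92)
g=frame('scene')
crop(g,240,180,340,280,6,'s11.png')"
```

```text
t: 16.55
tool_pos: [0.6561, 0.088, 0.1157]
eef_rot: [[-0.622, -0.783, -0.001], [-0.783, 0.622, 0.001], [-0.0, 0.001, -1.0]]
force: [0.4, -0.5, 0.6]
finger_gap: 0.0549
t 16.6 pos [0.6561 0.088  0.1157] psi 141.6 gap 0.0549 tilt [-0.03  0.03] F [ 0.4 -0.5  0.6] q7 2.27
 now-frame shift mm [-63.7 201.3  25.8]
 turn z deg 49.6; then shift mm [111.9 179.   25.7]
 6 turn rows of 8.26; blended shifts [[-11, 34, 4], [-6, 35, 4], [-1, 35, 4], [4, 35, 4], [9, 34, 4], [14, 32, 4]]
 full rotvec deg [ 5.000e-02 -1.000e-02  4.956e+01] qvel max 0.02
```

View pics/s11.png

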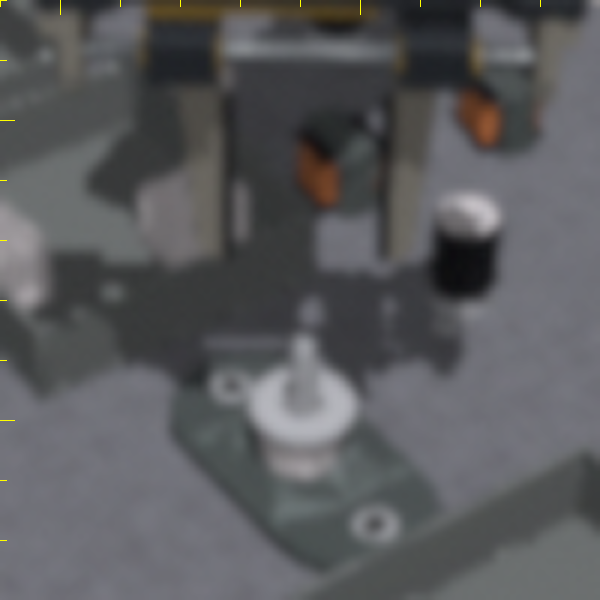

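```bash
python3 -m crank '[[[-0.011,0.034,0],[0,0,8.2],0.055],[[-0.006,0.035,0],[0,0,8.2],0.055],[[-0.001,0.035,0],[0,0,8.2],0.055],[[0.004,0.035,0],[0,0,8.2],0.055],[[0.009,0.032,0],[0,0,8.2],0.055],[[0.010,0.015,0.01],[0,0,6],0.055],[[0.002,0.002,0.01],[0,0,0],0.055]]';  python3 -c "
from h import *
to(.538,.265,.04,92)"
```

```text
t: 17.3
tool_pos: [0.5387, 0.2501, 0.0856]
eef_rot: [[-0.999, -0.048, -0.01], [-0.048, 0.999, -0.005], [0.01, -0.005, -1.0]]
force: [-0.7, 0.2, 0.4]
finger_gap: 0.0548
t 17.3 pos [0.5387 0.2501 0.0856] psi 92.8 gap 0.0548 tilt [-0.57 -0.29] F [-0.7  0.2  0.4] q7 1.21
 now-frame shift mm [-0.5 15.2 45.5]
 turn z deg 0.8; then shift mm [ 0.1 14.9 45.6]
 1 turn rows of 0.76; blended shifts [[-1, 15, 46]]
 full rotvec deg [-0.26 -0.58  0.76] qvel max 0.22
```

```bash
python3 -m crank '[[[0,0.009,0.01],[-0.2,-0.6,0],0.055],[[0,0.004,0.018],[0,0,0],0.055],[[0,0,0.02],[0,0,0],0.055],[[0,0,0.004],[0,0,0],0.055],[[0,0,0],[0,0,0],0.055]]';  python3 -c "
from h import *
to(.538,.265,.006,92)
g=frame('scene')
crop(g,320,200,440,300,6,'s12.png')"
```

```text
t: 17.8
tool_pos: [0.5365, 0.258, 0.0248]
eef_rot: [[-0.998, -0.059, -0.006], [-0.059, 0.998, -0.008], [0.006, -0.008, -1.0]]
force: [0.1, -0.3, -0.2]
finger_gap: 0.0549
t 17.8 pos [0.5365 0.258  0.0248] psi 93.4 gap 0.0549 tilt [-0.33 -0.46] F [ 0.1 -0.3 -0.2] q7 1.21
 now-frame shift mm [-2.1  7.  18.8]
 turn z deg 1.4; then shift mm [-1.8  6.9 18.8]
 1 turn rows of 1.38; blended shifts [[-2, 7, 19]]
 full rotvec deg [-0.44 -0.35  1.38] qvel max 0.02
```

View pics/s12.png

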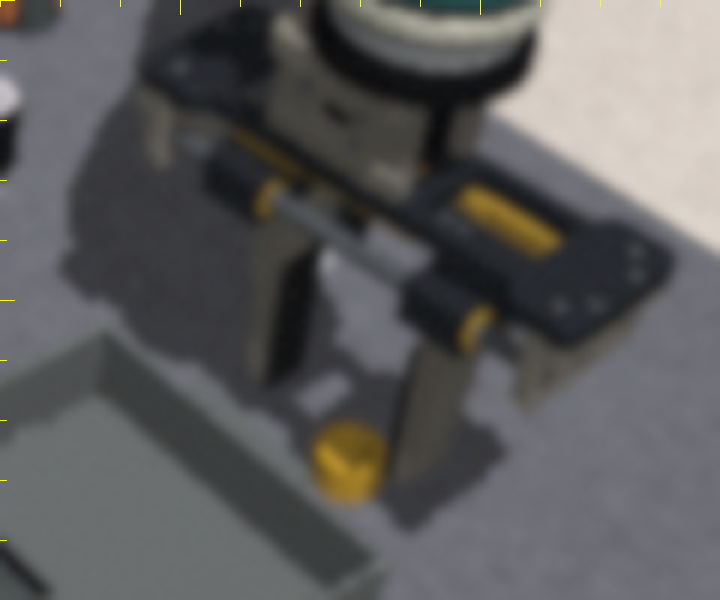

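```bash
python3 -m crank '[[[-0.001,0.006,0.003],[-0.4,-0.3,1],0.055],[[0,0.001,0.010],[0,0,0],0.055],[[0,0,0.005],[0,0,0],0.055],[[0,0,0],[0,0,0],0.055]]';  python3 -c "
from h import *
to(.538,.265,.006,92)"
```

```text
t: 18.25
tool_pos: [0.5392, 0.2651, 0.0076]
eef_rot: [[-0.999, -0.039, 0.003], [-0.039, 0.999, 0.001], [-0.003, 0.001, -1.0]]
force: [0.3, -0.6, -0.3]
finger_gap: 0.0548
t 18.2 pos [0.5392 0.2651 0.0076] psi 92.2 gap 0.0548 tilt [0.18 0.08] F [ 0.3 -0.6 -0.3] q7 1.20
 now-frame shift mm [ 1.2 -0.1  1.6]
 turn z deg 0.2; then shift mm [ 1.2 -0.1  1.6]
 1 turn rows of 0.25; blended shifts [[1, 0, 2]]
 full rotvec deg [0.07 0.18 0.25] qvel max 0.00
```

```bash
python3 -m crank '[[[0.001,0,0.002],[0,0,0],0.01],[[0,0,0],[0,0,0],0.01],[[0,0,0],[0,0,0],0.01],[[0,0,0],[0,0,0],0.01],[[0,0,0],[0,0,0],0.01],[[0,0,-0.03],[0,0,0],0.01],[[0,0,-0.045],[0,0,0],0.01],[[0,0,-0.03],[0,0,0],0.01]]' 40;  python3 -c "
from h import *
to(.652,.092,.115,142)"
```

```text
t: 19.05
tool_pos: [0.5347, 0.2633, 0.1089]
eef_rot: [[-0.999, -0.04, -0.006], [-0.04, 0.999, -0.004], [0.006, -0.004, -1.0]]
force: [0.3, 0.3, -0.2]
finger_gap: 0.0262
t 19.1 pos [0.5347 0.2633 0.1089] psi 92.3 gap 0.0262 tilt [-0.33 -0.23] F [ 0.3  0.3 -0.2] q7 1.18
 now-frame shift mm [-110.4 -175.8   -6. ]
 turn z deg -49.7; then shift mm [  62.7 -197.9   -6.1]
 6 turn rows of -8.29; blended shifts [[-18, -29, -1], [-14, -32, -1], [-9, -33, -1], [-4, -34, -1], [1, -35, -1], [6, -34, -1]]
 full rotvec deg [ -0.06  -0.41 -49.72] qvel max 0.58
```

```bash
python3 -m crank '[[[-0.018,-0.029,-0.008],[0,0,-8.2],0.01],[[-0.014,-0.032,-0.002],[0,0,-8.2],0.01],[[-0.009,-0.033,0],[0,0,-8.2],0.01],[[-0.004,-0.033,0],[0,0,-8.2],0.01],[[0.001,-0.032,0],[0,0,-8.2],0.01],[[0.005,-0.016,0],[0,0,-6],0.01],[[0,0,0],[0,0,0],0.01]]';  python3 -c "
from h import *
to(.6562,.0878,.1,142)"
```

```text
t: 19.75
tool_pos: [0.6437, 0.1071, 0.1267]
eef_rot: [[-0.629, -0.777, 0.005], [-0.777, 0.629, 0.001], [-0.004, -0.004, -1.0]]
force: [0.1, -0.8, -1.2]
finger_gap: 0.026
t 19.8 pos [0.6437 0.1071 0.1267] psi 141.0 gap 0.0260 tilt [0.3  0.04] F [ 0.1 -0.8 -1.2] q7 2.23
 now-frame shift mm [  7.2 -21.8  26.7]
 turn z deg -1.0; then shift mm [  7.5 -21.8  26.7]
 1 turn rows of -0.98; blended shifts [[7, -22, 27]]
 full rotvec deg [-0.21  0.22 -0.98] qvel max 0.04
```

```bash
python3 -m crank '[[[0.004,-0.011,0.010],[-0.2,0.2,-0.8],0.01],[[0.003,-0.010,0.010],[0,0,0],0.01],[[0,0,0.006],[0,0,0],0.01],[[0,0,0],[0,0,0],0.01]]';  python3 -c "
from h import *
to(.6562,.0878,.08,142)
g=frame('scene')
crop(g,240,180,340,280,6,'s13.png')"
```

```text
t: 20.15
tool_pos: [0.6544, 0.0916, 0.0993]
eef_rot: [[-0.623, -0.782, -0.001], [-0.782, 0.623, 0.002], [-0.001, 0.003, -1.0]]
force: [0.6, 0.4, -0.3]
finger_gap: 0.0261
t 20.1 pos [0.6544 0.0916 0.0993] psi 141.5 gap 0.0261 tilt [-0.07  0.14] F [ 0.6  0.4 -0.3] q7 2.27
 now-frame shift mm [ 1.8 -3.8 19.3]
 turn z deg -0.5; then shift mm [ 1.8 -3.8 19.3]
 1 turn rows of -0.51; blended shifts [[2, -4, 19]]
 full rotvec deg [ 0.15  0.07 -0.51] qvel max 0.01
```

View pics/s13.png

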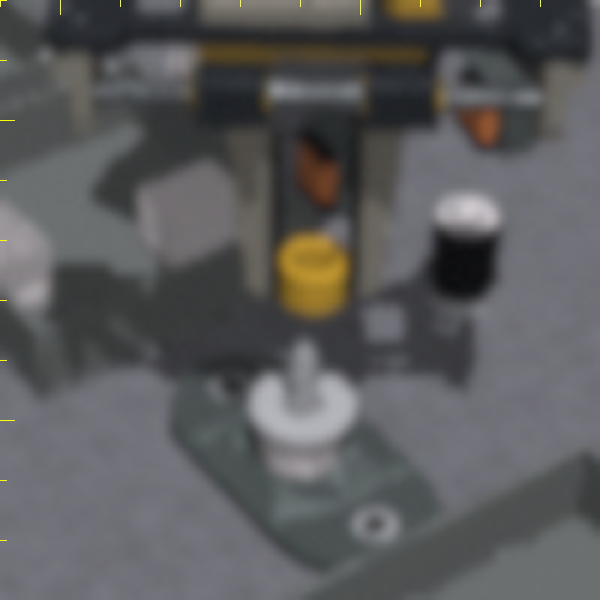

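```bash
python3 -c "
from h import *
g=frame('scene');s,p,R=st()
w=p2w(g,291.8,221.8,.1113)+[.0027,.0022,0];print(w, R.T@(np.array([.6562,.0878,.1113])-w))"
```

```text
[0.65350754 0.08886411 0.1113    ] [-8.40721106e-04 -2.77035049e-03 -1.94966879e-06]
```

```bash
python3 -m crank '[[[0.0005,-0.0035,0],[0,0,0],0.01],[[0,0,0.010],[0,0,0],0.01],[[0,0,0.008],[0,0,0],0.01],[[0,0,0],[0,0,0],0.01]]';  python3 -c "
from h import *
to(.6562,.0878,.068,142)
g=frame('scene')
crop(g,240,180,340,280,6,'s14.png')"
```

```text
t: 20.65
tool_pos: [0.6576, 0.0915, 0.0821]
eef_rot: [[-0.62, -0.784, 0.002], [-0.784, 0.62, 0.004], [-0.004, 0.001, -1.0]]
force: [-1.3, -0.6, -0.8]
finger_gap: 0.0259
t 20.6 pos [0.6576 0.0915 0.0821] psi 141.7 gap 0.0259 tilt [0.12 0.21] F [-1.3 -0.6 -0.8] q7 2.27
 now-frame shift mm [ 3.8 -1.2 14.1]
 turn z deg -0.3; then shift mm [ 3.8 -1.2 14.1]
 1 turn rows of -0.34; blended shifts [[4, -1, 14]]
 full rotvec deg [ 0.04  0.24 -0.34] qvel max 0.01
```

View pics/s14.png

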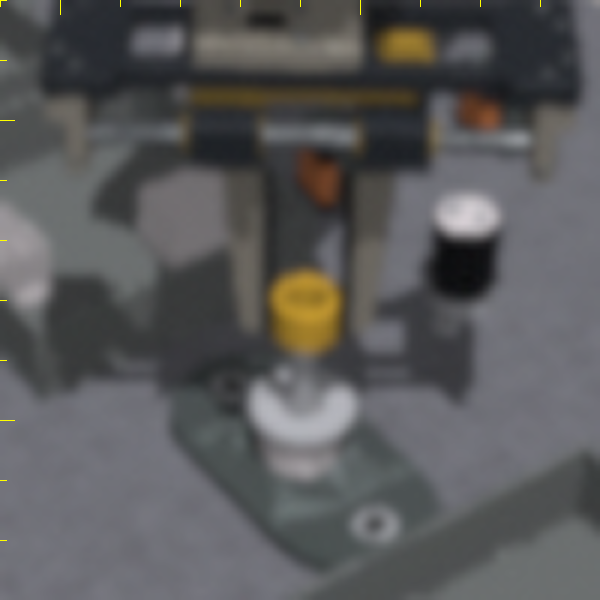

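```bash
python3 -m crank '[[[0.003,-0.0015,0],[0,0.2,0],0.01],[[0,0,0.005],[0,0,0],0.01],[[0,0,0.004],[0,0,0],0.01],[[0,0,0],[0,0,0],0.01]]';  python3 -c "
from h import *
to(.6562,.0878,.068,142)
g=frame('scene')
crop(g,240,180,340,280,6,'s15.png')"
```

```text
t: 21.1
tool_pos: [0.6573, 0.0879, 0.073]
eef_rot: [[-0.621, -0.784, 0.001], [-0.784, 0.621, 0.001], [-0.001, 0.0, -1.0]]
force: [0.2, 0.8, -0.3]
finger_gap: 0.0259
t 21.1 pos [0.6573 0.0879 0.073 ] psi 141.6 gap 0.0259 tilt [0.03 0.05] F [ 0.2  0.8 -0.3] q7 2.27
 now-frame shift mm [0.7 0.8 5. ]
 turn z deg -0.4; then shift mm [0.7 0.8 5. ]
 1 turn rows of -0.36; blended shifts [[1, 1, 5]]
 full rotvec deg [ 0.    0.06 -0.36] qvel max 0.00
```

View pics/s15.png

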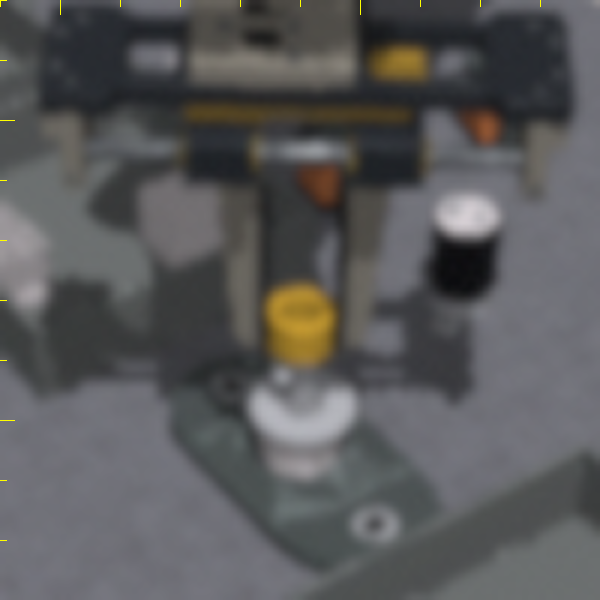

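Centred at u≈301 vs bolt 303; nudge +0.8 mm and lower.

```bash
python3 -m crank '[[[0,0.001,0.004],[0,0,0],0.01],[[0,0,0.005],[0,0,0],0.01],[[0,0,0.005],[0,0,0],0.01],[[0,0,0],[0,0,0],0.01]]';  python3 -c "
from h import *
to(.6562,.0878,.042,142)"
```

```text
t: 21.55
tool_pos: [0.6567, 0.0888, 0.0582]
eef_rot: [[-0.62, -0.784, 0.001], [-0.784, 0.62, 0.001], [-0.002, -0.0, -1.0]]
force: [-0.1, 0.3, -1.4]
finger_gap: 0.0264
t 21.6 pos [0.6567 0.0888 0.0582] psi 141.7 gap 0.0264 tilt [0.07 0.06] F [-0.1  0.3 -1.4] q7 2.27
 now-frame shift mm [ 1.1 -0.3 16.2]
 turn z deg -0.3; then shift mm [ 1.1 -0.3 16.2]
 1 turn rows of -0.34; blended shifts [[1, 0, 16]]
 full rotvec deg [-0.02  0.09 -0.34] qvel max 0.00
```

```bash
python3 -m crank '[[[0,0,0.006],[0,0,0],0.01],[[0,0,0.006],[0,0,0],0.01],[[0,0,0.004],[0,0,0],0.01],[[0,0,0.001],[0,0,0],0.01],[[0,0,0],[0,0,0],0.01]]';  python3 -c "
from h import *
to(.6562,.0878,.042,142)"
```

```text
t: 22.05
tool_pos: [0.6575, 0.0891, 0.0422]
eef_rot: [[-0.62, -0.784, 0.002], [-0.784, 0.62, 0.001], [-0.003, -0.001, -1.0]]
force: [0.1, 0.8, -0.1]
finger_gap: 0.0263
t 22.1 pos [0.6575 0.0891 0.0422] psi 141.7 gap 0.0263 tilt [0.14 0.08] F [ 0.1  0.8 -0.1] q7 2.27
 now-frame shift mm [1.8 0.2 0.2]
 turn z deg -0.3; then shift mm [1.8 0.3 0.2]
 1 turn rows of -0.35; blended shifts [[2, 0, 0]]
 full rotvec deg [-0.06  0.15 -0.35] qvel max 0.01
```

```bash
python3 -m crank '[[[0,0,0],[0,0,0],0.045],[[0,0,0],[0,0,0],0.045],[[0,0,-0.03],[0,0,0],0.05],[[0,0,-0.045],[0,0,0],0.05],[[0,0,-0.01],[0,0,0],0.06],[[0.02,0.01,0],[0,0,2],0.06],[[0.033,0.02,0],[0,0,2],0.06]]';  python3 -c "
from h import *
to(.531,.0400,.08,130)
g=frame('scene')
crop(g,240,180,340,280,6,'s16.png')"
```

```text
t: 22.75
tool_pos: [0.6022, 0.0687, 0.1274]
eef_rot: [[-0.674, -0.739, 0.004], [-0.739, 0.674, 0.002], [-0.004, -0.001, -1.0]]
force: [0.1, -0.5, -0.1]
finger_gap: 0.0601
t 22.8 pos [0.6022 0.0687 0.1274] psi 137.6 gap 0.0601 tilt [0.21 0.14] F [ 0.1 -0.5 -0.1] q7 2.23
 now-frame shift mm [69.3 33.4 47. ]
 turn z deg 7.6; then shift mm [73.  23.8 47.4]
 1 turn rows of 7.64; blended shifts [[69, 33, 47]]
 full rotvec deg [-0.05  0.25  7.64] qvel max 1.01
```

View pics/s16.png

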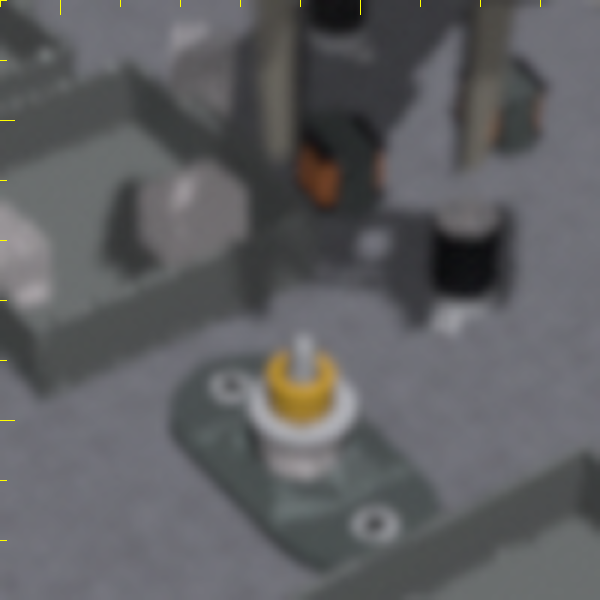

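```bash
python3 -m crank '[[[0.030,0.014,0.01],[0,0,3.5],0.06],[[0.022,0.008,0.01],[0,0,3.5],0.06],[[0.003,0.002,0.01],[0,0,0],0.06],[[0,0,0],[0,0,0],0.06]]';  python3 -c "
from h import *
to(.531,.0400,.011,130)"
```

```text
t: 23.2
tool_pos: [0.5346, 0.0421, 0.0946]
eef_rot: [[-0.763, -0.646, -0.007], [-0.646, 0.763, -0.0], [0.005, 0.004, -1.0]]
force: [-0.2, 0.3, 0.4]
finger_gap: 0.0599
t 23.2 pos [0.5346 0.0421 0.0946] psi 130.3 gap 0.0599 tilt [-0.38 -0.  ] F [-0.2  0.3  0.4] q7 2.14
 now-frame shift mm [ 3.7  0.3 83.6]
 turn z deg 0.3; then shift mm [ 4.1  0.7 83.6]
 1 turn rows of 0.27; blended shifts [[4, 0, 84]]
 full rotvec deg [ 0.25 -0.29  0.27] qvel max 0.02
```

```bash
python3 -m crank '[[[0.002,0,0.03],[0.2,-0.3,0],0.06],[[0.001,0,0.03],[0,0,0],0.06],[[0,0,0.018],[0,0,0],0.06],[[0,0,0.003],[0,0,0],0.06]]';  python3 -c "
from h import *
to(.531,.0400,.011,130)"
```

```text
t: 23.6
tool_pos: [0.5399, 0.0433, 0.0123]
eef_rot: [[-0.758, -0.652, 0.008], [-0.652, 0.759, 0.003], [-0.008, -0.003, -1.0]]
force: [-0.0, -0.7, -0.3]
finger_gap: 0.0603
t 23.6 pos [0.5399 0.0433 0.0123] psi 130.7 gap 0.0603 tilt [0.49 0.17] F [-0.  -0.7 -0.3] q7 2.15
 now-frame shift mm [8.9 3.3 1.2]
 turn z deg 0.7; then shift mm [8.9 3.2 1.3]
 1 turn rows of 0.67; blended shifts [[9, 3, 1]]
 full rotvec deg [-0.18  0.48  0.67] qvel max 0.05
```

```bash
python3 -m crank '[[[0.007,0.002,0.001],[-0.1,0.4,0.6],0.06],[[0.002,0,0],[0,0,0],0.01],[[0,0,0],[0,0,0],0.01],[[0,0,0],[0,0,0],0.01],[[0,0,0],[0,0,0],0.01],[[0,0,0],[0,0,0],0.01],[[0,0,-0.03],[0,0,0],0.01],[[0,0,-0.04],[0,0,0],0.01]]' 35;  python3 -c "
from h import *
to(.660,-.228,.11,90)"
```

```text
t: 24.4
tool_pos: [0.531, 0.0395, 0.0813]
eef_rot: [[-0.764, -0.645, -0.003], [-0.645, 0.764, -0.001], [0.003, 0.001, -1.0]]
force: [0.8, -0.5, -0.9]
finger_gap: 0.029
t 24.4 pos [0.531  0.0395 0.0813] psi 130.2 gap 0.0290 tilt [-0.16 -0.03] F [ 0.8 -0.5 -0.9] q7 2.14
 now-frame shift mm [  74.  -287.6  -28.9]
 turn z deg 40.2; then shift mm [-129.  -267.5  -28.7]
 5 turn rows of 8.03; blended shifts [[15, -58, -6], [7, -59, -6], [-2, -59, -6], [-10, -59, -6], [-18, -57, -6]]
 full rotvec deg [ 3.000e-02 -1.700e-01  4.017e+01] qvel max 0.85
```

```bash
python3 -m crank '[[[0.010,-0.040,-0.025],[0,0,8],0.01],[[0.006,-0.047,-0.01],[0,0,8],0.01],[[-0.002,-0.048,0],[0,0,8],0.01],[[-0.009,-0.047,0],[0,0,8],0.01],[[-0.015,-0.045,0],[0,0,8],0.01],[[-0.021,-0.042,0],[0,0,0],0.01],[[-0.008,-0.014,0],[0,0,0],0.01],[[0,0,0],[0,0,0],0.01]]';  python3 -c "
from h import *
to(.660,-.226,.06,90)"
```

```text
t: 25.2
tool_pos: [0.6687, -0.2331, 0.1266]
eef_rot: [[-1.0, 0.018, 0.012], [0.018, 1.0, -0.001], [-0.012, -0.0, -1.0]]
force: [-0.1, -0.3, 0.8]
finger_gap: 0.0297
t 25.2 pos [ 0.6687 -0.2331  0.1266] psi 89.0 gap 0.0297 tilt [ 0.66 -0.03] F [-0.1 -0.3  0.8] q7 1.97
 now-frame shift mm [ 9.6  6.9 66.5]
 turn z deg -1.0; then shift mm [ 8.7  7.1 66.6]
 1 turn rows of -1.04; blended shifts [[10, 7, 66]]
 full rotvec deg [-0.03  0.66 -1.04] qvel max 0.01
```

```bash
python3 -m crank '[[[0.007,0.004,0.02],[0,0.6,-1],0.01],[[0.003,0.002,0.03],[0,0,0],0.01],[[0,0,0.012],[0,0,0],0.01],[[0,0,0],[0,0,0],0.01]]';  python3 -c "
from h import *
to(.660,-.226,.016,90)"
```

```text
t: 25.6
tool_pos: [0.6558, -0.22, 0.0597]
eef_rot: [[-1.0, -0.007, -0.003], [-0.007, 1.0, 0.004], [0.003, 0.004, -1.0]]
force: [0.8, 0.8, 0.2]
finger_gap: 0.0295
t 25.6 pos [ 0.6558 -0.22    0.0597] psi 90.4 gap 0.0295 tilt [-0.2   0.23] F [0.8 0.8 0.2] q7 1.99
 now-frame shift mm [-4.3 -6.2 43.6]
 turn z deg 0.4; then shift mm [-4.2 -6.  43.7]
 1 turn rows of 0.38; blended shifts [[-4, -6, 44]]
 full rotvec deg [ 0.23 -0.2   0.38] qvel max 0.03
```

```bash
python3 -m crank '[[[-0.003,-0.006,0],[0.2,-0.2,0.3],0.01],[[0,-0.001,0.018],[0,0,0],0.01],[[0,0,0.018],[0,0,0],0.01],[[0,0,0.006],[0,0,0],0.01],[[0,0,0],[0,0,0],0.01]]';  python3 -c "
from h import *
to(.660,-.226,.0145,90)"
```

```text
t: 26.1
tool_pos: [0.661, -0.2253, 0.0166]
eef_rot: [[-1.0, -0.005, 0.004], [-0.005, 1.0, 0.0], [-0.004, 0.0, -1.0]]
force: [-2.0, 0.8, 9.3]
finger_gap: 0.0294
t 26.1 pos [ 0.661  -0.2253  0.0166] psi 90.3 gap 0.0294 tilt [0.21 0.03] F [-2.   0.8  9.3] q7 2.00
 now-frame shift mm [ 1.  -0.7  2.1]
 turn z deg 0.3; then shift mm [ 1.  -0.7  2.1]
 1 turn rows of 0.26; blended shifts [[1, -1, 2]]
 full rotvec deg [0.03 0.21 0.26] qvel max 0.00
```

```bash
python3 -m crank '[[[0,0,0],[0,0,0],0.043],[[0,0,0],[0,0,0],0.043],[[0,0,-0.03],[0,0,0],0.043],[[0,0,-0.045],[0,0,0],0.043],[[0.01,0,-0.02],[0,0,0],0.06],[[0.045,0.012,0],[0,0,0],0.06],[[0.047,0.014,0],[0,0,0],0.06],[[0.047,0.014,0],[0,0,0],0.06]]';  python3 -c "
from h import *
to(.4437,-.161,.09,90)
f=frame('top')
crop(f,280,150,420,285,5,'t17.png')"
```

```text
t: 26.9
tool_pos: [0.5132, -0.1872, 0.1129]
eef_rot: [[-1.0, -0.005, 0.01], [-0.005, 1.0, -0.003], [-0.01, -0.003, -1.0]]
force: [0.4, -0.1, 0.5]
finger_gap: 0.0598
t 26.9 pos [ 0.5132 -0.1872  0.1129] psi 90.3 gap 0.0598 tilt [ 0.57 -0.16] F [ 0.4 -0.1  0.5] q7 1.99
 now-frame shift mm [69.6 26.7 22.1]
 turn z deg 0.3; then shift mm [69.5 26.2 22.9]
 1 turn rows of 0.30; blended shifts [[70, 27, 22]]
 full rotvec deg [-0.16  0.57  0.3 ] qvel max 1.23
```

View pics/t17.png

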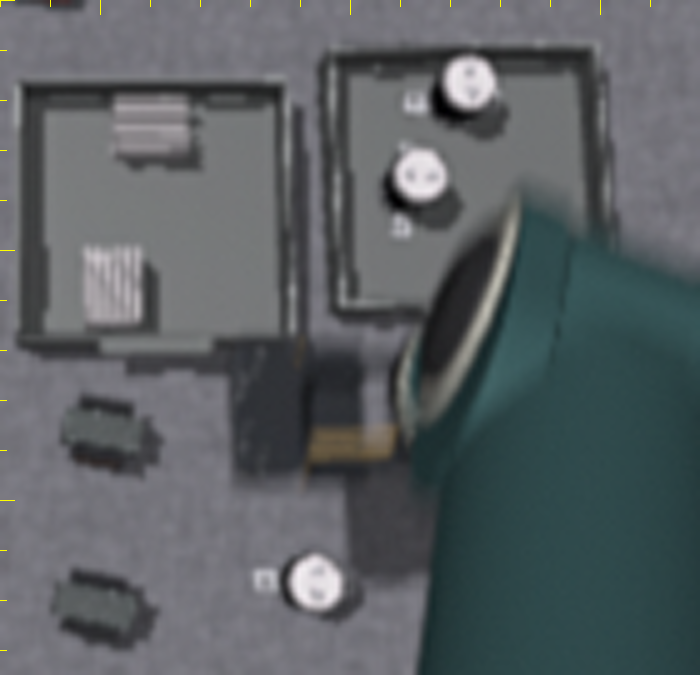

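CapB sits in its bin; capC still in place at crop (316,582).

```bash
python3 -m crank '[[[0.030,0.012,0.005],[0,0.5,0],0.06],[[0.018,0.008,0.01],[0,0,0],0.06],[[0.003,0.001,0.01],[0,0,0],0.06],[[0,0,0],[0,0,0],0.06]]';  python3 -c "
from h import *
to(.4437,-.161,.011,90)"
```

```text
t: 27.35
tool_pos: [0.4457, -0.162, 0.0857]
eef_rot: [[-1.0, -0.002, -0.012], [-0.002, 1.0, 0.003], [0.012, 0.004, -1.0]]
force: [0.2, 0.0, 0.3]
finger_gap: 0.06
t 27.4 pos [ 0.4457 -0.162   0.0857] psi 90.1 gap 0.0600 tilt [-0.69  0.2 ] F [0.2 0.  0.3] q7 1.97
 now-frame shift mm [ 1.1  0.8 74.8]
 turn z deg 0.1; then shift mm [ 2.   1.  74.7]
 1 turn rows of 0.12; blended shifts [[1, 1, 75]]
 full rotvec deg [ 0.2  -0.69  0.12] qvel max 0.02
```

```bash
python3 -m crank '[[[0.003,0,0.028],[0.2,-0.6,0],0.06],[[0.003,0,0.026],[0,0,0],0.06],[[0.002,0,0.014],[0,0,0],0.06],[[0,0,0.002],[0,0,0],0.06]]';  python3 -c "
from h import *
to(.4437,-.161,.011,90)"
```

```text
t: 27.75
tool_pos: [0.4462, -0.1652, 0.0149]
eef_rot: [[-1.0, -0.002, 0.009], [-0.002, 1.0, -0.004], [-0.008, -0.004, -1.0]]
force: [0.2, -0.6, -0.4]
finger_gap: 0.0606
t 27.8 pos [ 0.4462 -0.1652  0.0149] psi 90.1 gap 0.0606 tilt [ 0.49 -0.21] F [ 0.2 -0.6 -0.4] q7 2.03
 now-frame shift mm [2.5 4.2 3.9]
 turn z deg 0.1; then shift mm [2.5 4.2 3.9]
 1 turn rows of 0.13; blended shifts [[2, 4, 4]]
 full rotvec deg [-0.21  0.49  0.13] qvel max 0.05
```

```bash
python3 -m crank '[[[0.002,0.003,0.004],[-0.2,0.4,0],0.06],[[0,0.001,0],[0,0,0],0.01],[[0,0,0],[0,0,0],0.01],[[0,0,0],[0,0,0],0.01],[[0,0,0],[0,0,0],0.01],[[0,0,0],[0,0,0],0.01],[[0,0,-0.03],[0,0,0],0.01],[[0,0,-0.045],[0,0,0],0.01]]' 35;  python3 -c "
from h import *
to(.613,-.256,.1,90)"
```

```text
t: 28.55
tool_pos: [0.4444, -0.1611, 0.0852]
eef_rot: [[-1.0, -0.002, -0.004], [-0.002, 1.0, 0.001], [0.004, 0.001, -1.0]]
force: [0.8, -0.5, -0.4]
finger_gap: 0.0295
t 28.6 pos [ 0.4444 -0.1611  0.0852] psi 90.1 gap 0.0295 tilt [-0.25  0.04] F [ 0.8 -0.5 -0.4] q7 1.98
 now-frame shift mm [-168.3  -95.3  -15.7]
 turn z deg 0.1; then shift mm [-168.6  -94.9  -14.8]
 1 turn rows of 0.14; blended shifts [[-168, -95, -16]]
 full rotvec deg [ 0.04 -0.25  0.14] qvel max 1.06
```

```bash
python3 -m crank '[[[-0.034,-0.020,-0.02],[0,0,0],0.01],[[-0.040,-0.024,0],[0,0,0],0.01],[[-0.040,-0.024,0],[0,0,0],0.01],[[-0.034,-0.020,0],[0,0,0],0.01],[[-0.010,-0.007,0],[0,0,0],0.01],[[0,0,0],[0,0,0],0.01]]';  python3 -c "
from h import *
to(.613,-.263,.06,90)"
```

```text
t: 29.15
tool_pos: [0.6103, -0.2589, 0.1141]
eef_rot: [[-1.0, -0.004, 0.008], [-0.004, 1.0, -0.001], [-0.008, -0.001, -1.0]]
force: [0.8, -0.1, 0.1]
finger_gap: 0.0293
t 29.1 pos [ 0.6103 -0.2589  0.1141] psi 90.3 gap 0.0293 tilt [ 0.44 -0.07] F [ 0.8 -0.1  0.1] q7 2.06
 now-frame shift mm [-2.3 -4.  54.1]
 turn z deg 0.3; then shift mm [-2.7 -4.1 54.1]
 1 turn rows of 0.26; blended shifts [[-2, -4, 54]]
 full rotvec deg [-0.08  0.44  0.26] qvel max 0.01
```

```bash
python3 -m crank '[[[-0.002,-0.004,0.02],[0,0.4,0.2],0.01],[[-0.001,-0.001,0.022],[0,0,0],0.01],[[0,0,0.01],[0,0,0],0.01],[[0,0,0],[0,0,0],0.01]]';  python3 -c "
from h import *
to(.613,-.263,.016,90)"
```

```text
t: 29.55
tool_pos: [0.6109, -0.2623, 0.061]
eef_rot: [[-1.0, -0.001, -0.001], [-0.001, 1.0, 0.0], [0.001, 0.0, -1.0]]
force: [-0.3, 0.3, -0.7]
finger_gap: 0.029
t 29.6 pos [ 0.6109 -0.2623  0.061 ] psi 90.0 gap 0.0290 tilt [-0.07  0.02] F [-0.3  0.3 -0.7] q7 2.08
 now-frame shift mm [-2.1 -0.8 45. ]
 turn z deg 0.0; then shift mm [-2.1 -0.7 45. ]
 1 turn rows of 0.05; blended shifts [[-2, -1, 45]]
 full rotvec deg [ 0.02 -0.07  0.05] qvel max 0.01
```

```bash
python3 -m crank '[[[-0.003,0,0.018],[0,0,0],0.01],[[0,0,0.017],[0,0,0],0.01],[[0,0,0.005],[0,0,0],0.01],[[0,0,0],[0,0,0],0.01]]';  python3 -c "
from h import *
to(.613,-.263,.016,90)"
```

```text
t: 29.95
tool_pos: [0.6141, -0.2613, 0.0193]
eef_rot: [[-1.0, -0.002, 0.0], [-0.002, 1.0, 0.0], [-0.0, 0.0, -1.0]]
force: [-0.8, 1.2, 1.1]
finger_gap: 0.0289
t 29.9 pos [ 0.6141 -0.2613  0.0193] psi 90.1 gap 0.0289 tilt [0.   0.03] F [-0.8  1.2  1.1] q7 2.09
 now-frame shift mm [ 1.1 -1.7  3.3]
 turn z deg 0.1; then shift mm [ 1.1 -1.7  3.3]
 1 turn rows of 0.09; blended shifts [[1, -2, 3]]
 full rotvec deg [0.03 0.   0.09] qvel max 0.01
```

```bash
python3 -m crank '[[[0,0,0.004],[0,0,0],0.01],[[0,0,0],[0,0,0],0.043],[[0,0,0],[0,0,0],0.043],[[0,0,-0.03],[0,0,0],0.043],[[0,0,-0.045],[0,0,0],0.043],[[0.01,0.01,-0.03],[0,0,0],0.06],[[0.015,0.045,0],[0,0,0],0.06],[[0.015,0.047,0],[0,0,0],0.06]]';  python3 -c "
from h import *
to(.435,.162,.1,113)
f=frame('top')
crop(f,155,150,295,290,4,'t18.png')"
```

```text
t: 30.75
tool_pos: [0.5752, -0.1664, 0.1261]
eef_rot: [[-1.0, 0.011, 0.006], [0.011, 1.0, -0.006], [-0.006, -0.006, -1.0]]
force: [0.6, 0.4, 0.3]
finger_gap: 0.0595
t 30.8 pos [ 0.5752 -0.1664  0.1261] psi 89.4 gap 0.0595 tilt [ 0.36 -0.32] F [0.6 0.4 0.3] q7 1.91
 now-frame shift mm [143.8 327.   23.3]
 turn z deg -23.6; then shift mm [  0.7 357.1  26.1]
 3 turn rows of -7.87; blended shifts [[48, 109, 8], [33, 115, 8], [17, 118, 8]]
 full rotvec deg [ -0.39   0.3  -23.6 ] qvel max 0.76
```

View pics/t18.png

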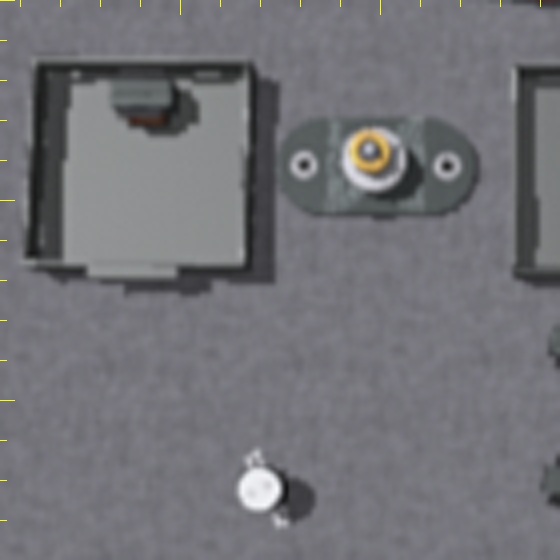

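```bash
python3 -m crank '[[[0.020,0.044,0],[0,0,0],0.06],[[0.020,0.044,0],[0,0,0],0.06],[[0.020,0.044,0],[0,0,0],0.06],[[0.020,0.044,0],[0,0,-7.5],0.06],[[0.014,0.046,0],[0,0,-7.5],0.06],[[0.007,0.047,0.01],[0,0,-7.5],0.06],[[0,0.025,0.01],[0,0,0],0.06],[[0,0.004,0.01],[0,0,0],0.06]]';  python3 -c "
from h import *
to(.435,.162,.07,113)"
```

```text
t: 31.6
tool_pos: [0.4458, 0.1381, 0.1001]
eef_rot: [[-0.916, -0.4, 0.02], [-0.4, 0.916, 0.004], [-0.02, -0.004, -1.0]]
force: [-0.0, -1.1, -0.5]
finger_gap: 0.0598
t 31.6 pos [0.4458 0.1381 0.1001] psi 113.6 gap 0.0598 tilt [1.13 0.22] F [-0.  -1.1 -0.5] q7 1.63
 now-frame shift mm [ 0.9 26.3 30. ]
 turn z deg 0.6; then shift mm [ 0.6 26.2 30.1]
 1 turn rows of 0.58; blended shifts [[1, 26, 30]]
 full rotvec deg [-0.25  1.13  0.58] qvel max 0.26
```

```bash
python3 -m crank '[[[0,0.013,0],[-0.2,1.1,0.5],0.06],[[0,0.010,0.010],[0,0,0],0.06],[[0,0.001,0.010],[0,0,0],0.06],[[0,0,0],[0,0,0],0.06]]';  python3 -c "
from h import *
to(.435,.162,.011,113)"
```

```text
t: 32.0
tool_pos: [0.437, 0.1585, 0.0775]
eef_rot: [[-0.921, -0.39, 0.001], [-0.39, 0.921, -0.002], [-0.0, -0.002, -1.0]]
force: [-0.0, -0.2, -0.6]
finger_gap: 0.0599
t 32.0 pos [0.437  0.1585 0.0775] psi 113.0 gap 0.0599 tilt [ 0.06 -0.13] F [-0.  -0.2 -0.6] q7 1.58
 now-frame shift mm [ 0.5  4.2 66.5]
 turn z deg -0.0; then shift mm [ 0.4  4.  66.5]
 1 turn rows of -0.03; blended shifts [[0, 4, 66]]
 full rotvec deg [-0.14  0.   -0.03] qvel max 0.01
```

```bash
python3 -m crank '[[[0.001,0.002,0.025],[0,0,0],0.06],[[0.001,0,0.023],[0,0,0],0.06],[[0.001,0,0.012],[0,0,0],0.06],[[0,0,0.002],[0,0,0],0.06]]';  python3 -c "
from h import *
to(.435,.162,.011,113)"
```

```text
t: 32.4
tool_pos: [0.4362, 0.1546, 0.0132]
eef_rot: [[-0.923, -0.384, 0.004], [-0.384, 0.923, -0.004], [-0.002, -0.005, -1.0]]
force: [-0.7, -0.0, 0.1]
finger_gap: 0.0601
t 32.4 pos [0.4362 0.1546 0.0132] psi 112.6 gap 0.0601 tilt [ 0.24 -0.21] F [-0.7 -0.   0.1] q7 1.58
 now-frame shift mm [-1.7  7.3  2.2]
 turn z deg -0.4; then shift mm [-1.7  7.3  2.2]
 1 turn rows of -0.40; blended shifts [[-2, 7, 2]]
 full rotvec deg [-0.28  0.14 -0.4 ] qvel max 0.05
```

```bash
python3 -m crank '[[[-0.001,0.006,0.002],[-0.2,0.1,0],0.06],[[0,0.001,0],[0,0,0],0.01],[[0,0,0],[0,0,0],0.01],[[0,0,0],[0,0,0],0.01],[[0,0,0],[0,0,0],0.01],[[0,0,0],[0,0,0],0.01],[[0,0,-0.03],[0,0,0],0.01],[[0,0,-0.045],[0,0,0],0.01]]' 35;  python3 -c "
from h import *
to(.660,-.286,.12,90)"
```

```text
t: 33.2
tool_pos: [0.4325, 0.1594, 0.0853]
eef_rot: [[-0.924, -0.382, -0.006], [-0.382, 0.924, -0.005], [0.007, -0.002, -1.0]]
force: [1.6, 0.9, -0.9]
finger_gap: 0.0295
t 33.2 pos [0.4325 0.1594 0.0853] psi 112.5 gap 0.0295 tilt [-0.33 -0.28] F [ 1.6  0.9 -0.9] q7 1.56
 now-frame shift mm [ -39.7 -498.7  -33.8]
 turn z deg 22.5; then shift mm [-227.5 -445.4  -34.7]
 3 turn rows of 7.49; blended shifts [[-13, -166, -11], [-35, -163, -11], [-56, -157, -11]]
 full rotvec deg [-0.21 -0.38 22.47] qvel max 1.10
```

```bash
python3 -m crank '[[[-0.003,-0.040,-0.025],[0,0,0],0.01],[[-0.004,-0.048,-0.01],[0,0,0],0.01],[[-0.004,-0.049,0],[0,0,0],0.01],[[-0.004,-0.049,0],[0,0,0],0.01],[[-0.004,-0.049,0],[0,0,0],0.01],[[-0.004,-0.049,0],[0,0,7.5],0.01],[[-0.010,-0.048,0],[0,0,7.5],0.01],[[-0.017,-0.046,0],[0,0,7.5],0.01]]';  python3 -c "
from h import *
to(.660,-.284,.12,90)"
```

```text
t: 34.0
tool_pos: [0.6159, -0.1788, 0.1312]
eef_rot: [[-1.0, -0.005, 0.009], [-0.005, 1.0, 0.003], [-0.009, 0.003, -1.0]]
force: [1.0, 0.9, -0.3]
finger_gap: 0.0292
t 34.0 pos [ 0.6159 -0.1788  0.1312] psi 90.3 gap 0.0292 tilt [0.52 0.16] F [ 1.   0.9 -0.3] q7 1.95
 now-frame shift mm [ -43.5 -105.4   11.3]
 turn z deg 0.3; then shift mm [ -44.1 -105.2   11.2]
 1 turn rows of 0.27; blended shifts [[-43, -105, 11]]
 full rotvec deg [0.16 0.52 0.27] qvel max 0.86
```

```bash
python3 -m crank '[[[-0.018,-0.044,0.005],[0,0.5,0],0.01],[[-0.014,-0.032,0.005],[0,0,0],0.01],[[-0.004,-0.008,0.01],[0,0,0],0.01],[[0,0,0],[0,0,0],0.01]]';  python3 -c "
from h import *
to(.660,-.284,.06,90)"
```

```text
t: 34.4
tool_pos: [0.6531, -0.2742, 0.1097]
eef_rot: [[-1.0, 0.006, 0.0], [0.006, 1.0, -0.002], [-0.0, -0.002, -1.0]]
force: [-0.5, 0.4, -0.6]
finger_gap: 0.0293
t 34.4 pos [ 0.6531 -0.2742  0.1097] psi 89.6 gap 0.0293 tilt [ 0.01 -0.11] F [-0.5  0.4 -0.6] q7 2.06
 now-frame shift mm [-6.9 -9.7 49.7]
 turn z deg -0.4; then shift mm [-6.9 -9.8 49.7]
 1 turn rows of -0.36; blended shifts [[-7, -10, 50]]
 full rotvec deg [-0.11  0.01 -0.36] qvel max 0.02
```

```bash
python3 -m crank '[[[-0.006,-0.009,0.010],[-0.1,0,-0.4],0.01],[[-0.001,-0.002,0.02],[0,0,0],0.01],[[0,0,0.015],[0,0,0],0.01],[[0,0,0],[0,0,0],0.01]]';  python3 -c "
from h import *
to(.660,-.284,.016,90)"
```

```text
t: 34.8
tool_pos: [0.6599, -0.2795, 0.0604]
eef_rot: [[-1.0, -0.007, -0.002], [-0.007, 1.0, 0.004], [0.002, 0.004, -1.0]]
force: [-1.4, -0.2, -1.4]
finger_gap: 0.0296
t 34.8 pos [ 0.6599 -0.2795  0.0604] psi 90.4 gap 0.0296 tilt [-0.1   0.26] F [-1.4 -0.2 -1.4] q7 2.09
 now-frame shift mm [-0.1 -4.7 44.4]
 turn z deg 0.4; then shift mm [-0.1 -4.5 44.4]
 1 turn rows of 0.38; blended shifts [[0, -5, 44]]
 full rotvec deg [ 0.26 -0.1   0.38] qvel max 0.01
```

```bash
python3 -m crank '[[[0,-0.005,0.004],[0.2,0,0.4],0.01],[[0,-0.001,0.018],[0,0,0],0.01],[[0,0,0.018],[0,0,0],0.01],[[0,0,0.004],[0,0,0],0.01],[[0,0,0],[0,0,0],0.01]]';  python3 -c "
from h import *
to(.660,-.284,.015,90)"
```

```text
t: 35.3
tool_pos: [0.6609, -0.2839, 0.0156]
eef_rot: [[-1.0, -0.002, -0.001], [-0.002, 1.0, 0.002], [0.001, 0.002, -1.0]]
force: [-2.0, 0.9, 7.7]
finger_gap: 0.0292
t 35.3 pos [ 0.6609 -0.2839  0.0156] psi 90.1 gap 0.0292 tilt [-0.05  0.1 ] F [-2.   0.9  7.7] q7 2.10
 now-frame shift mm [ 0.9 -0.1  0.6]
 turn z deg 0.1; then shift mm [ 0.9 -0.1  0.6]
 1 turn rows of 0.10; blended shifts [[1, 0, 1]]
 full rotvec deg [ 0.1  -0.05  0.1 ] qvel max 0.01
```

```bash
python3 -m crank '[[[0,0,0],[0,0,0],0.039],[[0,0,0],[0,0,0],0.039],[[0,0,-0.03],[0,0,0],0.039],[[0,0,-0.045],[0,0,0],0.039],[[0.01,0.02,-0.025],[0,0,4],0.065],[[0.022,0.043,0],[0,0,4],0.065],[[0.022,0.043,0],[0,0,0],0.065],[[0.022,0.043,0],[0,0,0],0.065]]';  python3 -c "
from h import *
to(.5265,-.052,.09,81)
f=frame('top')
crop(f,280,150,420,285,5,'t19.png')"
```

```text
t: 36.1
tool_pos: [0.5987, -0.1332, 0.1149]
eef_rot: [[-0.988, 0.156, -0.002], [0.156, 0.988, -0.002], [0.002, -0.002, -1.0]]
force: [1.4, 1.6, 0.5]
finger_gap: 0.065
t 36.1 pos [ 0.5987 -0.1332  0.1149] psi 81.0 gap 0.0650 tilt [-0.12 -0.11] F [1.4 1.6 0.5] q7 1.74
 now-frame shift mm [84.  69.  24.9]
 turn z deg 0.0; then shift mm [84.  68.9 24.9]
 1 turn rows of 0.01; blended shifts [[84, 69, 25]]
 full rotvec deg [-0.13 -0.1   0.01] qvel max 0.74
```

View pics/t19.png

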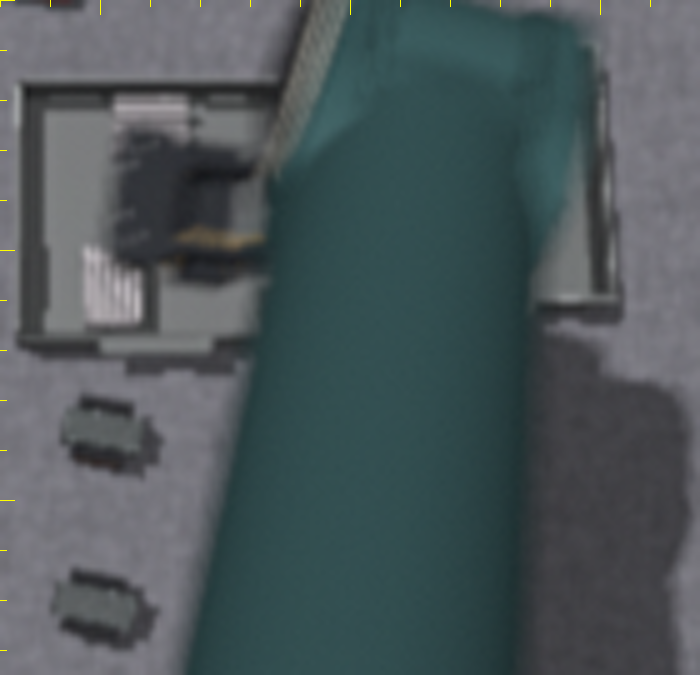

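Transformers unmoved (crop (103,432), (100,603)).

```bash
python3 -m crank '[[[0.037,0.030,0],[0,0,0],0.065],[[0.026,0.023,0.010],[0,0,0],0.065],[[0.006,0.004,0.010],[0,0,0],0.065],[[0,0,0],[0,0,0],0.065]]';  python3 -c "
from h import *
to(.5265,-.052,.06,81)"
```

```text
t: 36.55
tool_pos: [0.5394, -0.0562, 0.0935]
eef_rot: [[-0.99, 0.139, -0.006], [0.139, 0.99, 0.007], [0.007, 0.006, -1.0]]
force: [0.6, 0.5, -0.4]
finger_gap: 0.0648
t 36.5 pos [ 0.5394 -0.0562  0.0935] psi 82.0 gap 0.0648 tilt [-0.36  0.39] F [ 0.6  0.5 -0.4] q7 1.64
 now-frame shift mm [13.1  2.2 33.6]
 turn z deg 1.0; then shift mm [13.4  2.2 33.5]
 1 turn rows of 1.00; blended shifts [[13, 2, 34]]
 full rotvec deg [ 0.33 -0.41  1.  ] qvel max 0.02
```

```bash
python3 -m crank '[[[0.009,0.002,0.015],[0.3,-0.4,1],0.065],[[0.004,0,0.018],[0,0,0],0.065],[[0,0,0.006],[0,0,0],0.065],[[0,0,0],[0,0,0],0.065]]';  python3 -c "
from h import *
to(.5265,-.052,.009,81)"
```

```text
t: 36.95
tool_pos: [0.5312, -0.057, 0.0544]
eef_rot: [[-0.987, 0.161, 0.005], [0.161, 0.987, -0.002], [-0.006, -0.002, -1.0]]
force: [0.3, 0.5, 0.4]
finger_gap: 0.065
t 37.0 pos [ 0.5312 -0.057   0.0544] psi 80.7 gap 0.0650 tilt [ 0.3  -0.14] F [0.3 0.5 0.4] q7 1.64
 now-frame shift mm [ 5.7  4.3 45.3]
 turn z deg -0.3; then shift mm [ 5.5  4.2 45.4]
 1 turn rows of -0.28; blended shifts [[6, 4, 45]]
 full rotvec deg [-0.09  0.32 -0.28] qvel max 0.02
```

```bash
python3 -m crank '[[[0.006,0.004,0.008],[0,0.3,0],0.065],[[0.001,0.001,0.018],[0,0,0],0.065],[[0,0,0.016],[0,0,0],0.065],[[0,0,0.003],[0,0,0],0.065]]';  python3 -c "
from h import *
to(.5265,-.052,.009,81)"
```

```text
t: 37.35
tool_pos: [0.5287, -0.0526, 0.0097]
eef_rot: [[-0.986, 0.164, 0.005], [0.164, 0.986, -0.002], [-0.006, -0.001, -1.0]]
force: [-0.8, -0.8, -1.2]
finger_gap: 0.0653
t 37.4 pos [ 0.5287 -0.0526  0.0097] psi 80.5 gap 0.0653 tilt [ 0.31 -0.13] F [-0.8 -0.8 -1.2] q7 1.66
 now-frame shift mm [2.3 0.2 0.6]
 turn z deg -0.5; then shift mm [2.3 0.3 0.7]
 1 turn rows of -0.46; blended shifts [[2, 0, 1]]
 full rotvec deg [-0.07  0.33 -0.46] qvel max 0.05
```

```bash
python3 -m crank '[[[0.002,0,0],[0,0.2,0],0.02],[[0,0,0],[0,0,0],0.02],[[0,0,0],[0,0,0],0.02],[[0,0,0],[0,0,0],0.02],[[0,0,0],[0,0,0],0.02],[[0,0,-0.03],[0,0,0],0.02],[[0,0,-0.045],[0,0,0],0.02],[[0,0,-0.035],[0,0,0],0.02]]' 50;  python3 -c "
from h import *
to(.610,.244,.12,90)"
```

```text
t: 38.15
tool_pos: [0.5233, -0.0522, 0.1199]
eef_rot: [[-0.986, 0.165, -0.008], [0.165, 0.986, -0.002], [0.007, -0.003, -1.0]]
force: [-0.0, -0.2, -1.7]
finger_gap: 0.0415
t 38.1 pos [ 0.5233 -0.0522  0.1199] psi 80.5 gap 0.0415 tilt [-0.45 -0.12] F [-0.  -0.2 -1.7] q7 1.59
 now-frame shift mm [-36.6 306.5  -1.4]
 turn z deg -9.5; then shift mm [-8.670e+01  2.962e+02 -1.000e-01]
 2 turn rows of -4.75; blended shifts [[-18, 153, -1], [-31, 151, -1]]
 full rotvec deg [-0.16 -0.44 -9.49] qvel max 0.75
```

```bash
python3 -m crank '[[[-0.006,0.044,0],[0,0,0],0.02],[[-0.006,0.048,0],[0,0,0],0.02],[[-0.006,0.048,0],[0,0,0],0.02],[[-0.006,0.048,0],[0,0,-4.5],0.02],[[-0.010,0.048,0],[0,0,-4.5],0.02],[[-0.013,0.036,0],[0,0,0],0.02],[[-0.004,0.010,0],[0,0,0],0.02],[[0,0,0],[0,0,0],0.02]]';  python3 -c "
from h import *
to(.610,.244,.06,90)"
```

```text
t: 38.95
tool_pos: [0.6165, 0.2296, 0.1274]
eef_rot: [[-1.0, 0.009, 0.006], [0.009, 1.0, 0.0], [-0.006, 0.0, -1.0]]
force: [-0.4, 0.9, -2.1]
finger_gap: 0.0416
t 39.0 pos [0.6165 0.2296 0.1274] psi 89.5 gap 0.0416 tilt [0.35 0.02] F [-0.4  0.9 -2.1] q7 1.27
 now-frame shift mm [ 7.  14.3 67.4]
 turn z deg -0.5; then shift mm [ 6.5 14.4 67.4]
 1 turn rows of -0.50; blended shifts [[7, 14, 67]]
 full rotvec deg [ 0.02  0.35 -0.5 ] qvel max 0.01
```

```bash
python3 -m crank '[[[0.005,0.010,0.02],[0,0.3,-0.5],0.02],[[0.001,0.003,0.03],[0,0,0],0.02],[[0,0,0.012],[0,0,0],0.02],[[0,0,0],[0,0,0],0.02]]';  python3 -c "
from h import *
to(.610,.244,.013,90)"
```

```text
t: 39.35
tool_pos: [0.6084, 0.2375, 0.0609]
eef_rot: [[-1.0, 0.005, -0.002], [0.005, 1.0, -0.003], [0.002, -0.003, -1.0]]
force: [1.3, -0.8, -0.7]
finger_gap: 0.0416
t 39.4 pos [0.6084 0.2375 0.0609] psi 89.7 gap 0.0416 tilt [-0.13 -0.17] F [ 1.3 -0.8 -0.7] q7 1.27
 now-frame shift mm [-1.7  6.7 47.9]
 turn z deg -0.3; then shift mm [-1.6  6.5 47.9]
 1 turn rows of -0.29; blended shifts [[-2, 7, 48]]
 full rotvec deg [-0.17 -0.13 -0.29] qvel max 0.02
```

```bash
python3 -m crank '[[[-0.002,0.005,0.010],[-0.1,-0.1,0],0.02],[[0,0.001,0.018],[0,0,0],0.02],[[0,0,0.015],[0,0,0],0.02],[[0,0,0.003],[0,0,0],0.02],[[0,0,0],[0,0,0],0.02]]';  python3 -c "
from h import *
to(.610,.244,.013,90)"
```

```text
t: 39.85
tool_pos: [0.6117, 0.2417, 0.0136]
eef_rot: [[-1.0, 0.008, 0.0], [0.008, 1.0, -0.001], [-0.0, -0.001, -1.0]]
force: [-2.1, 0.1, 8.5]
finger_gap: 0.0415
t 39.9 pos [0.6117 0.2417 0.0136] psi 89.5 gap 0.0415 tilt [ 0.02 -0.06] F [-2.1  0.1  8.5] q7 1.28
 now-frame shift mm [1.7 2.3 0.6]
 turn z deg -0.5; then shift mm [1.7 2.3 0.6]
 1 turn rows of -0.48; blended shifts [[2, 2, 1]]
 full rotvec deg [-0.06  0.02 -0.48] qvel max 0.01
```

On the floor. Release, go to trB.

```bash
python3 -m crank '[[[0,0,0],[0,0,0],0.055],[[0,0,0],[0,0,0],0.055],[[0,0,-0.03],[0,0,0],0.055],[[0,0,-0.045],[0,0,0],0.055],[[0.015,-0.02,-0.03],[0,0,5],0.065],[[0.022,-0.044,0],[0,0,5],0.065],[[0.018,-0.046,0],[0,0,0],0.065],[[0.018,-0.046,0],[0,0,0],0.065]]';  python3 -c "
from h import *
to(.4335,-.046,.09,79)
f=frame('top')
crop(f,155,150,315,285,5,'t20.png')"
```

```text
t: 40.65
tool_pos: [0.5206, 0.1, 0.1229]
eef_rot: [[-0.984, 0.179, 0.01], [0.179, 0.984, 0.004], [-0.009, 0.005, -1.0]]
force: [0.1, -1.3, -0.4]
finger_gap: 0.0652
t 40.6 pos [0.5206 0.1    0.1229] psi 79.7 gap 0.0652 tilt [0.55 0.21] F [ 0.1 -1.3 -0.4] q7 1.28
 now-frame shift mm [  59.8 -159.4   31.5]
 turn z deg 0.7; then shift mm [  57.6 -159.9   32.9]
 1 turn rows of 0.69; blended shifts [[60, -159, 32]]
 full rotvec deg [0.31 0.5  0.68] qvel max 0.85
```

View pics/t20.png

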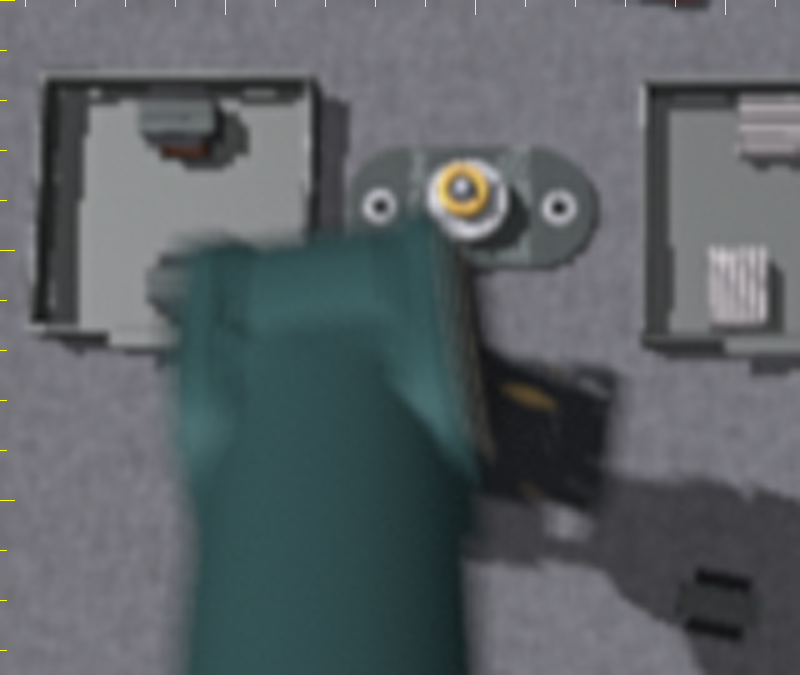

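```bash
python3 -m crank '[[[0.017,-0.046,0],[0.2,0.4,0.5],0.065],[[0.016,-0.046,0],[0,0,0],0.065],[[0.015,-0.040,0.01],[0,0,0],0.065],[[0.005,-0.013,0.01],[0,0,0],0.065],[[0,-0.002,0],[0,0,0],0.065],[[0,0,0],[0,0,0],0.065]]';  python3 -c "
from h import *
to(.4335,-.046,.055,79)"
```

```text
t: 41.3
tool_pos: [0.4388, -0.0401, 0.1047]
eef_rot: [[-0.979, 0.202, 0.003], [0.202, 0.979, -0.001], [-0.004, -0.0, -1.0]]
force: [0.4, 0.3, -0.2]
finger_gap: 0.065
t 41.3 pos [ 0.4388 -0.0401  0.1047] psi 78.3 gap 0.0650 tilt [ 0.19 -0.06] F [ 0.4  0.3 -0.2] q7 1.53
 now-frame shift mm [ 4.2 -6.9 49.6]
 turn z deg -0.7; then shift mm [ 4.1 -6.8 49.7]
 1 turn rows of -0.67; blended shifts [[4, -7, 50]]
 full rotvec deg [-0.02  0.2  -0.67] qvel max 0.01
```

```bash
python3 -m crank '[[[0.004,-0.005,0.02],[0,0.2,-0.6],0.065],[[0.001,-0.001,0.022],[0,0,0],0.065],[[0,0,0.006],[0,0,0],0.065],[[0,0,0],[0,0,0],0.065]]';  python3 -c "
from h import *
to(.4335,-.046,.009,79)"
```

```text
t: 41.7
tool_pos: [0.4391, -0.0407, 0.0577]
eef_rot: [[-0.983, 0.185, 0.008], [0.185, 0.983, 0.001], [-0.007, 0.002, -1.0]]
force: [-0.1, 0.2, 0.5]
finger_gap: 0.0649
t 41.7 pos [ 0.4391 -0.0407  0.0577] psi 79.3 gap 0.0649 tilt [0.43 0.06] F [-0.1  0.2  0.5] q7 1.60
 now-frame shift mm [ 4.9 -6.4 48.6]
 turn z deg 0.3; then shift mm [ 4.5 -6.3 48.7]
 1 turn rows of 0.35; blended shifts [[5, -6, 49]]
 full rotvec deg [0.14 0.41 0.35] qvel max 0.01
```

```bash
python3 -m crank '[[[0.005,-0.006,0.005],[0,0.4,0],0.065],[[0.001,-0.001,0.02],[0,0,0],0.065],[[0,0,0.018],[0,0,0],0.065],[[0,0,0.003],[0,0,0],0.065]]';  python3 -c "
from h import *
to(.4335,-.046,.009,79)"
```

```text
t: 42.1
tool_pos: [0.4356, -0.0454, 0.0132]
eef_rot: [[-0.983, 0.181, 0.007], [0.181, 0.983, 0.003], [-0.006, 0.004, -1.0]]
force: [-0.1, 0.8, -0.3]
finger_gap: 0.0651
t 42.1 pos [ 0.4356 -0.0454  0.0132] psi 79.6 gap 0.0651 tilt [0.4  0.19] F [-0.1  0.8 -0.3] q7 1.67
 now-frame shift mm [ 2.  -1.   4.2]
 turn z deg 0.6; then shift mm [ 1.9 -1.   4.2]
 1 turn rows of 0.56; blended shifts [[2, -1, 4]]
 full rotvec deg [0.26 0.36 0.56] qvel max 0.05
```

```bash
python3 -m crank '[[[0.002,-0.001,0.004],[0.2,0.3,0.4],0.065],[[0,0,0],[0,0,0],0.02],[[0,0,0],[0,0,0],0.02],[[0,0,0],[0,0,0],0.02],[[0,0,0],[0,0,0],0.02],[[0,0,-0.03],[0,0,0],0.02],[[0,0,-0.045],[0,0,0],0.02],[[0,0,-0.035],[0,0,0],0.02]]' 50;  python3 -c "
from h import *
to(.655,.244,.12,90)"
```

```text
t: 42.9
tool_pos: [0.4306, -0.0463, 0.1206]
eef_rot: [[-0.982, 0.189, -0.008], [0.189, 0.982, -0.0], [0.007, -0.002, -1.0]]
force: [0.2, 0.1, -0.3]
finger_gap: 0.0417
t 42.9 pos [ 0.4306 -0.0463  0.1206] psi 79.1 gap 0.0417 tilt [-0.44 -0.02] F [ 0.2  0.1 -0.3] q7 1.54
 now-frame shift mm [-165.5  327.5   -1.2]
 turn z deg -10.9; then shift mm [-224.4  290.3    0.6]
 2 turn rows of -5.44; blended shifts [[-83, 164, -1], [-98, 155, -1]]
 full rotvec deg [ -0.06  -0.44 -10.88] qvel max 0.88
```

```bash
python3 -m crank '[[[-0.020,0.040,0],[0,0,0],0.02],[[-0.022,0.044,0],[0,0,0],0.02],[[-0.022,0.044,0],[0,0,0],0.02],[[-0.022,0.044,0],[0,0,0],0.02],[[-0.022,0.044,0],[0,0,-5.4],0.02],[[-0.026,0.041,0],[0,0,-5.4],0.02],[[-0.024,0.033,0],[0,0,0],0.02],[[-0.007,0.008,0],[0,0,0],0.02]]';  python3 -c "
from h import *
to(.656,.244,.08,90)"
```

```text
t: 43.7
tool_pos: [0.6468, 0.2316, 0.1297]
eef_rot: [[-1.0, 0.0, 0.006], [0.0, 1.0, 0.005], [-0.006, 0.005, -1.0]]
force: [-1.1, 0.8, -2.8]
finger_gap: 0.0418
t 43.7 pos [0.6468 0.2316 0.1297] psi 90.0 gap 0.0418 tilt [0.36 0.29] F [-1.1  0.8 -2.8] q7 1.31
 now-frame shift mm [-8.8 12.1 49.8]
 turn z deg -0.0; then shift mm [-9.2 12.4 49.7]
 1 turn rows of -0.02; blended shifts [[-9, 12, 50]]
 full rotvec deg [ 0.29  0.36 -0.02] qvel max 0.23
```

```bash
python3 -m crank '[[[-0.005,0.008,0.02],[0.2,0.3,0],0.02],[[-0.002,0.003,0.03],[0,0,0],0.02],[[0,0,0.014],[0,0,0],0.02],[[0,0,0],[0,0,0],0.02]]';  python3 -c "
from h import *
to(.656,.244,.013,90)"
```

```text
t: 44.1
tool_pos: [0.6548, 0.2469, 0.0636]
eef_rot: [[-1.0, -0.004, 0.002], [-0.004, 1.0, 0.002], [-0.002, 0.002, -1.0]]
force: [0.2, -0.3, -1.4]
finger_gap: 0.042
t 44.1 pos [0.6548 0.2469 0.0636] psi 90.2 gap 0.0420 tilt [0.09 0.12] F [ 0.2 -0.3 -1.4] q7 1.31
 now-frame shift mm [-1.1 -3.  50.6]
 turn z deg 0.2; then shift mm [-1.2 -2.9 50.6]
 1 turn rows of 0.25; blended shifts [[-1, -3, 51]]
 full rotvec deg [0.12 0.09 0.25] qvel max 0.01
```

```bash
python3 -m crank '[[[-0.001,-0.003,0.012],[0.1,0,0.2],0.02],[[0,0,0.018],[0,0,0],0.02],[[0,0,0.015],[0,0,0],0.02],[[0,0,0.003],[0,0,0],0.02],[[0,0,0],[0,0,0],0.02]]';  python3 -c "
from h import *
to(.656,.244,.013,90)"
```

```text
t: 44.6
tool_pos: [0.657, 0.2419, 0.0141]
eef_rot: [[-1.0, 0.002, 0.004], [0.002, 1.0, 0.0], [-0.004, 0.0, -1.0]]
force: [-0.5, -0.1, -0.6]
finger_gap: 0.0413
t 44.6 pos [0.657  0.2419 0.0141] psi 89.9 gap 0.0413 tilt [0.22 0.02] F [-0.5 -0.1 -0.6] q7 1.32
 now-frame shift mm [1.  2.1 1.1]
 turn z deg -0.1; then shift mm [1.  2.1 1.1]
 1 turn rows of -0.11; blended shifts [[1, 2, 1]]
 full rotvec deg [ 0.02  0.22 -0.11] qvel max 0.01
```

```bash
python3 -m crank '[[[0,0,0.002],[0,0,0],0.02],[[0,0,0],[0,0,0],0.055],[[0,0,0],[0,0,0],0.055],[[0,0,-0.03],[0,0,0],0.055],[[0,0,-0.045],[0,0,0],0.055],[[0.01,-0.01,-0.03],[0,0,4],0.045],[[0.01,-0.03,0],[0,0,8.5],0.045],[[0,0,0],[0,0,8.5],0.045]]';  python3 -c "
from h import *
to(.528,-.159,.12,-41)
f=frame('top')
crop(f,155,150,315,285,5,'t21.png');crop(f,280,150,420,285,5,'t22.png')"
```

```text
t: 45.4
tool_pos: [0.6367, 0.2027, 0.1266]
eef_rot: [[-0.929, 0.37, 0.01], [0.37, 0.929, 0.004], [-0.008, 0.008, -1.0]]
force: [1.0, -0.8, -0.1]
finger_gap: 0.0451
t 45.4 pos [0.6367 0.2027 0.1266] psi 68.3 gap 0.0451 tilt [0.58 0.25] F [ 1.  -0.8 -0.1] q7 1.01
 now-frame shift mm [ -33.  -376.3    3.9]
 turn z deg 109.3; then shift mm [-344.3  155.3    6.6]
 13 turn rows of 8.40; blended shifts [[-3, -29, 0], [-7, -28, 0], [-11, -27, 0], [-15, -25, 0], [-18, -23, 0], [-21, -20, 0], [-24, -16, 0], [-26, -13, 0], [-28, -9, 0], [-29, -5, 0], [-29, 0, 0], [-29, 4, 0], [-28, 8, 0]]
 full rotvec deg [  0.73  -0.13 109.26] qvel max 1.32
```

View pics/t21.png

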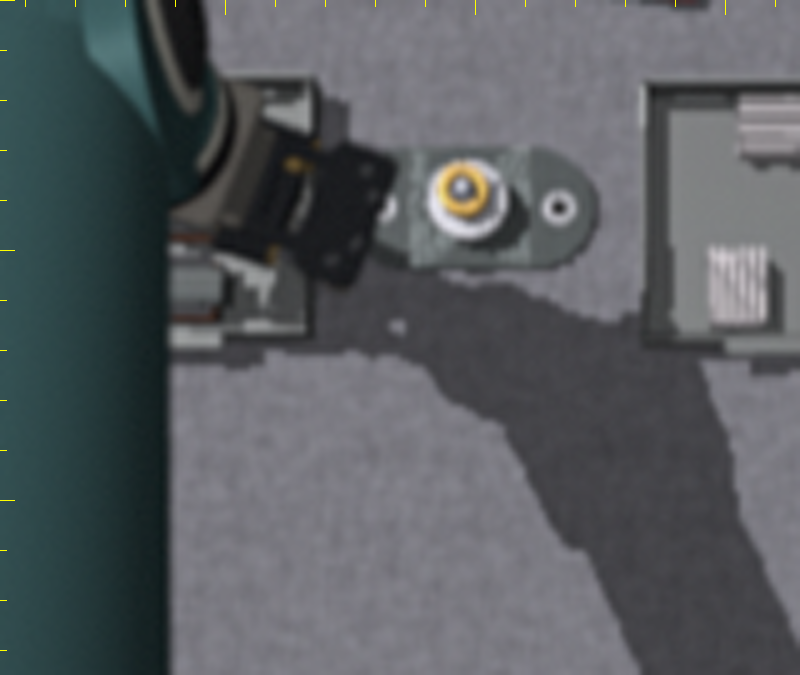

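View pics/t22.png

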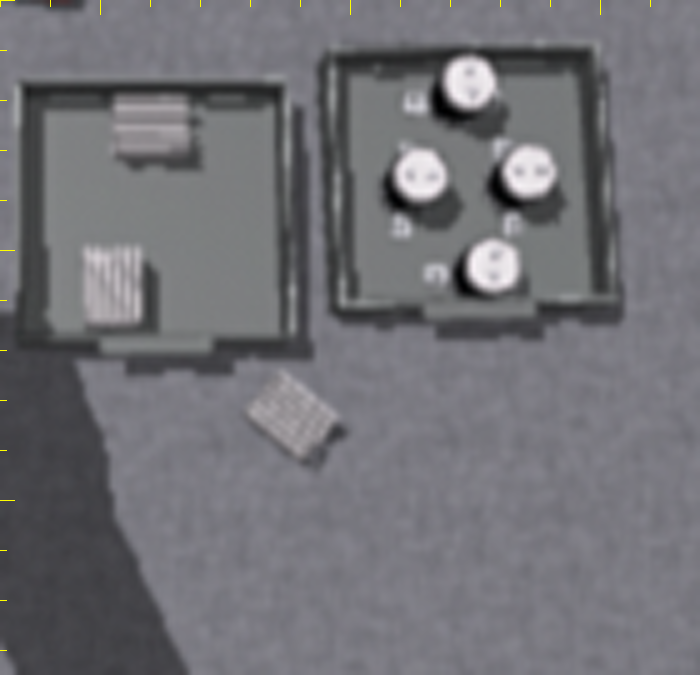

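```bash
python3 -m crank '[[[-0.003,-0.029,0],[0,0,8.4],0.045],[[-0.007,-0.028,0],[0,0,8.4],0.045],[[-0.011,-0.027,0],[0,0,8.4],0.045],[[-0.015,-0.025,0],[0,0,8.4],0.045],[[-0.018,-0.023,0],[0,0,8.4],0.045],[[-0.021,-0.020,0],[0,0,8.4],0.045],[[-0.024,-0.016,0],[0,0,8.4],0.045],[[-0.026,-0.013,0],[0,0,8.4],0.045]]';  python3 -c "
from h import *
to(.529,-.1585,.10,-41)"
```

```text
t: 46.25
tool_pos: [0.5742, -0.0126, 0.1258]
eef_rot: [[-0.02, 1.0, 0.021], [1.0, 0.02, 0.014], [0.014, 0.021, -1.0]]
force: [-0.5, -0.3, -0.4]
finger_gap: 0.0449
t 46.2 pos [ 0.5742 -0.0126  0.1258] psi 1.1 gap 0.0449 tilt [1.18 0.81] F [-0.5 -0.3 -0.4] q7 0.36
 now-frame shift mm [-145.3  -48.7   22.8]
 turn z deg 42.1; then shift mm [-139.8   61.6   25.8]
 5 turn rows of 8.43; blended shifts [[-29, -10, 5], [-30, -5, 5], [-31, -1, 5], [-30, 4, 5], [-30, 8, 5]]
 full rotvec deg [ 0.85 -1.19 42.15] qvel max 0.75
```

```bash
python3 -m crank '[[[-0.029,-0.010,0],[0.8,-1.1,8.4],0.045],[[-0.030,-0.005,0],[0,0,8.4],0.045],[[-0.031,-0.001,0],[0,0,8.4],0.045],[[-0.028,0.004,0],[0,0,8.4],0.045],[[-0.012,0.005,0],[0,0,6],0.045],[[0,0,0],[0,0,0],0.045]]';  python3 -c "
from h import *
to(.529,-.1585,.07,-41)"
```

```text
t: 46.85
tool_pos: [0.5364, -0.1465, 0.1268]
eef_rot: [[0.632, 0.775, 0.009], [0.775, -0.632, -0.006], [0.001, 0.011, -1.0]]
force: [0.7, -0.2, 0.7]
finger_gap: 0.0452
t 46.9 pos [ 0.5364 -0.1465  0.1268] psi -39.2 gap 0.0452 tilt [ 0.53 -0.37] F [ 0.7 -0.2  0.7] q7 -0.01
 now-frame shift mm [-14.    1.2  56.8]
 turn z deg 1.8; then shift mm [-13.9   2.3  56.8]
 1 turn rows of 1.82; blended shifts [[-14, 1, 57]]
 full rotvec deg [ 0.64 -0.06  1.82] qvel max 0.04
```

```bash
python3 -m crank '[[[-0.010,0.001,0.015],[0.6,0,1.8],0.045],[[-0.003,0,0.022],[0,0,0],0.045],[[0,0,0.015],[0,0,0],0.045],[[0,0,0],[0,0,0],0.045]]';  python3 -c "
from h import *
to(.529,-.1585,.04,-41)
g=frame('scene');crop(g,220,130,340,230,6,'s23.png')"
```

```text
t: 47.25
tool_pos: [0.5325, -0.1528, 0.0735]
eef_rot: [[0.639, 0.769, 0.004], [0.769, -0.639, 0.003], [0.005, 0.001, -1.0]]
force: [-0.3, -0.3, 0.1]
finger_gap: 0.0449
t 47.2 pos [ 0.5325 -0.1528  0.0735] psi -39.8 gap 0.0449 tilt [0.24 0.15] F [-0.3 -0.3  0.1] q7 0.06
 now-frame shift mm [-6.8  0.9 33.4]
 turn z deg 1.2; then shift mm [-6.6  1.1 33.5]
 1 turn rows of 1.25; blended shifts [[-7, 1, 33]]
 full rotvec deg [ 0.08 -0.27  1.25] qvel max 0.02
```

View pics/s23.png

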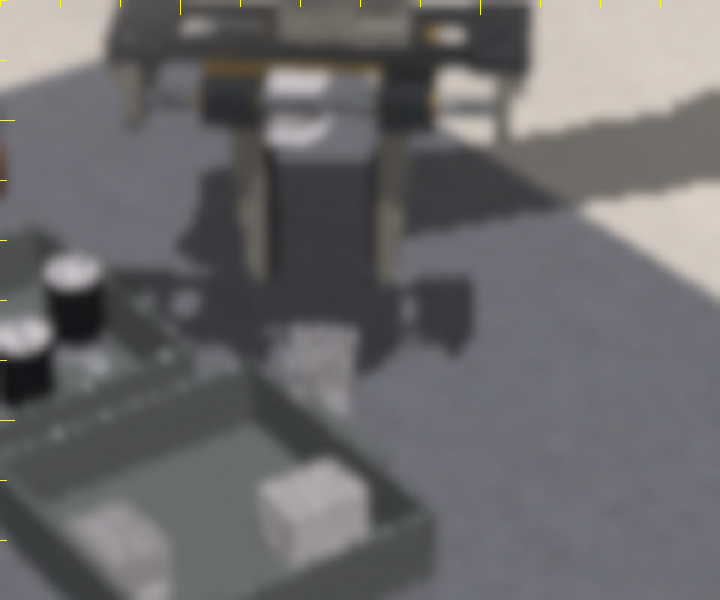

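```bash
python3 -m crank '[[[-0.006,0.001,0.012],[0,-0.2,1.2],0.045],[[-0.001,0,0.014],[0,0,0],0.045],[[0,0,0.005],[0,0,0],0.045],[[0,0,0],[0,0,0],0.045]]';  python3 -c "
from h import *
to(.529,-.1585,.009,-41)"
```

```text
t: 47.7
tool_pos: [0.5311, -0.1583, 0.042]
eef_rot: [[0.653, 0.757, 0.005], [0.757, -0.653, -0.0], [0.003, 0.004, -1.0]]
force: [-0.5, 1.1, -0.4]
finger_gap: 0.0446
t 47.7 pos [ 0.5311 -0.1583  0.042 ] psi -40.8 gap 0.0446 tilt [ 0.31 -0.02] F [-0.5  1.1 -0.4] q7 0.09
 now-frame shift mm [-1.6 -1.6 33. ]
 turn z deg 0.2; then shift mm [-1.5 -1.4 33. ]
 1 turn rows of 0.20; blended shifts [[-2, -2, 33]]
 full rotvec deg [ 0.25 -0.19  0.2 ] qvel max 0.00
```

```bash
python3 -m crank '[[[-0.002,-0.002,0.008],[0.2,-0.2,0],0.045],[[0,0,0.012],[0,0,0],0.045],[[0,0,0.010],[0,0,0],0.045],[[0,0,0.002],[0,0,0],0.045]]';  python3 -c "
from h import *
to(.529,-.1585,.009,-41)"
```

```text
t: 48.1
tool_pos: [0.5286, -0.1584, 0.0078]
eef_rot: [[0.653, 0.757, 0.001], [0.757, -0.653, -0.001], [0.0, 0.001, -1.0]]
force: [0.0, 0.3, 0.7]
finger_gap: 0.0449
t 48.1 pos [ 0.5286 -0.1584  0.0078] psi -40.8 gap 0.0449 tilt [ 0.07 -0.04] F [0.  0.3 0.7] q7 0.13
 now-frame shift mm [ 0.2  0.4 -1.2]
 turn z deg 0.2; then shift mm [ 0.2  0.4 -1.2]
 1 turn rows of 0.24; blended shifts [[0, 0, -1]]
 full rotvec deg [ 0.08 -0.01  0.24] qvel max 0.04
```

```bash
python3 -m crank '[[[0,0,0],[0,0,0],0.01],[[0,0,0],[0,0,0],0.01],[[0,0,0],[0,0,0],0.01],[[0,0,0],[0,0,0],0.01],[[0,0,0],[0,0,0],0.01],[[0,0,-0.03],[0,0,0],0.01],[[0,0,-0.045],[0,0,0],0.01],[[0,0,-0.02],[0,0,0],0.01]]' 40;  python3 -c "
from h import *
to(.632,-.117,.10,-41)"
```

```text
t: 48.9
tool_pos: [0.526, -0.1582, 0.1027]
eef_rot: [[0.654, 0.757, -0.006], [0.757, -0.654, -0.0], [-0.004, -0.004, -1.0]]
force: [0.3, -0.3, -1.1]
finger_gap: 0.0276
t 48.9 pos [ 0.526  -0.1582  0.1027] psi -40.8 gap 0.0276 tilt [-0.36 -0.02] F [ 0.3 -0.3 -1.1] q7 0.02
 now-frame shift mm [100.5  53.3   2. ]
 turn z deg 0.2; then shift mm [100.6  52.9   2.7]
 1 turn rows of 0.19; blended shifts [[100, 53, 2]]
 full rotvec deg [-0.26  0.25  0.19] qvel max 0.34
```

```bash
python3 -m crank '[[[0.030,0.016,0],[0,0,0],0.01],[[0.036,0.019,0],[0,0,0],0.01],[[0.022,0.012,0],[0,0,0],0.01],[[0.004,0.002,0],[0,0,0],0.01],[[0,0,0],[0,0,0],0.01]]';  python3 -c "
from h import *
to(.632,-.117,.06,-41)"
```

```text
t: 49.4
tool_pos: [0.6277, -0.1199, 0.1077]
eef_rot: [[0.655, 0.756, 0.002], [0.756, -0.655, 0.001], [0.002, 0.001, -1.0]]
force: [-0.4, -0.1, -0.2]
finger_gap: 0.0278
t 49.4 pos [ 0.6277 -0.1199  0.1077] psi -40.9 gap 0.0278 tilt [0.1  0.05] F [-0.4 -0.1 -0.2] q7 -0.10
 now-frame shift mm [ 4.9  1.3 47.7]
 turn z deg 0.1; then shift mm [ 5.   1.3 47.7]
 1 turn rows of 0.10; blended shifts [[5, 1, 48]]
 full rotvec deg [ 0.05 -0.1   0.1 ] qvel max 0.00
```

```bash
python3 -m crank '[[[0.004,0.001,0.015],[0,0,0],0.01],[[0.001,0,0.02],[0,0,0],0.01],[[0,0,0.010],[0,0,0],0.01],[[0,0,0],[0,0,0],0.01]]';  python3 -c "
from h import *
to(.632,-.117,.013,-41)"
```

```text
t: 49.8
tool_pos: [0.6275, -0.1185, 0.059]
eef_rot: [[0.658, 0.753, -0.002], [0.753, -0.658, 0.001], [-0.0, -0.002, -1.0]]
force: [-0.0, 0.1, -1.0]
finger_gap: 0.0276
t 49.8 pos [ 0.6275 -0.1185  0.059 ] psi -41.2 gap 0.0276 tilt [-0.1   0.08] F [-0.   0.1 -1. ] q7 -0.07
 now-frame shift mm [ 4.1  2.5 46. ]
 turn z deg -0.2; then shift mm [ 4.1  2.4 46. ]
 1 turn rows of -0.16; blended shifts [[4, 3, 46]]
 full rotvec deg [-0.13  0.01 -0.16] qvel max 0.01
```

```bash
python3 -m crank '[[[0.003,0.003,0.010],[0,0,0],0.01],[[0,0,0.018],[0,0,0],0.01],[[0,0,0.014],[0,0,0],0.01],[[0,0,0.003],[0,0,0],0.01],[[0,0,0],[0,0,0],0.01]]';  python3 -c "
from h import *
to(.632,-.117,.012,-41)"
```

```text
t: 50.3
tool_pos: [0.6311, -0.1192, 0.0101]
eef_rot: [[0.66, 0.751, -0.002], [0.751, -0.66, 0.001], [-0.001, -0.003, -1.0]]
force: [-1.3, -0.3, 6.7]
finger_gap: 0.0279
t 50.3 pos [ 0.6311 -0.1192  0.0101] psi -41.3 gap 0.0279 tilt [-0.14  0.08] F [-1.3 -0.3  6.7] q7 -0.03
 now-frame shift mm [ 2.3 -0.8 -1.9]
 turn z deg -0.3; then shift mm [ 2.3 -0.8 -1.9]
 1 turn rows of -0.28; blended shifts [[2, -1, -2]]
 full rotvec deg [-0.16  0.03 -0.28] qvel max 0.01
```

Release, rise and retreat for a full check.

```bash
python3 -m crank '[[[0,0,0],[0,0,0],0.038],[[0,0,0],[0,0,0],0.038],[[0,0,-0.03],[0,0,0],0.038],[[0,0,-0.045],[0,0,0],0.04],[[0,0,-0.045],[0,0,0],0.06],[[-0.02,-0.02,-0.03],[0,0,0],0.06],[[-0.033,-0.033,0],[0,0,0],0.06],[[-0.033,-0.033,0],[0,0,0],0.06]]';python3 -m crank '[[[-0.033,-0.033,0],[0,0,0],0.06],[[-0.033,-0.033,0],[0,0,0],0.06],[[-0.030,0.030,0],[0,0,0],0.06],[[-0.030,0.030,0],[0,0,0],0.06],[[-0.030,0.030,0],[0,0,0],0.06],[[-0.030,0.030,0],[0,0,0],0.06],[[-0.02,0.02,0],[0,0,0],0.06],[[0,0,0],[0,0,0],0.06]]';  python3 -c "
from h import *
to(.4,-.3,.2,-41)
f=frame('top');cv2.imwrite('pics/t24.png',f['color'][:,:,::-1])
crop(f,155,120,425,295,3,'t25.png')
g=frame('scene');crop(g,180,140,400,340,4,'s25.png')"
```

```text
t: 51.1
tool_pos: [0.5141, -0.1282, 0.1686]
eef_rot: [[0.656, 0.754, 0.007], [0.755, -0.656, -0.002], [0.003, 0.007, -1.0]]
force: [-0.2, -0.8, 1.1]
finger_gap: 0.0599
t: 51.9
tool_pos: [0.4282, -0.329, 0.1688]
eef_rot: [[0.646, 0.763, 0.019], [0.763, -0.646, 0.016], [0.024, 0.004, -1.0]]
force: [-0.0, -0.2, -0.0]
finger_gap: 0.0604
t 51.9 pos [ 0.4282 -0.329   0.1688] psi -40.2 gap 0.0604 tilt [1.07 0.92] F [-0.  -0.2 -0. ] q7 0.35
 now-frame shift mm [  4.7 -40.1 -31.3]
 turn z deg 0.8; then shift mm [  3.4 -40.3 -31.2]
 1 turn rows of 0.75; blended shifts [[5, -40, -31]]
 full rotvec deg [ 0.21 -1.39  0.75] qvel max 0.02
```

View pics/t25.png

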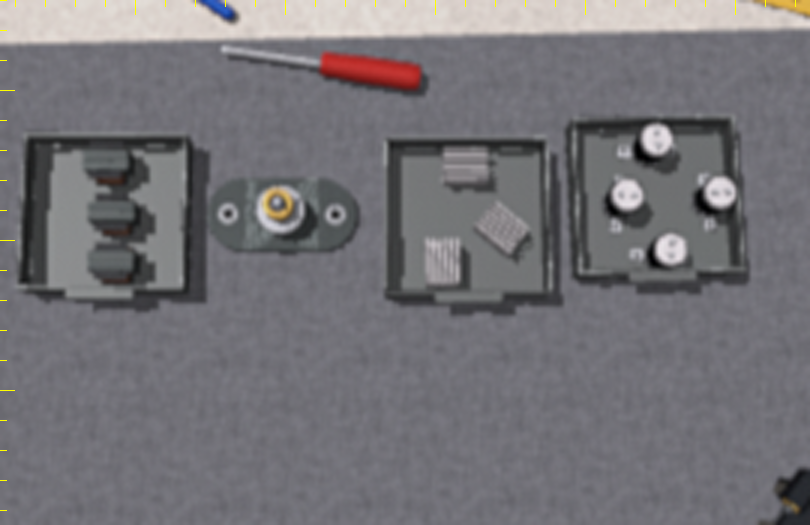

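View pics/s25.png

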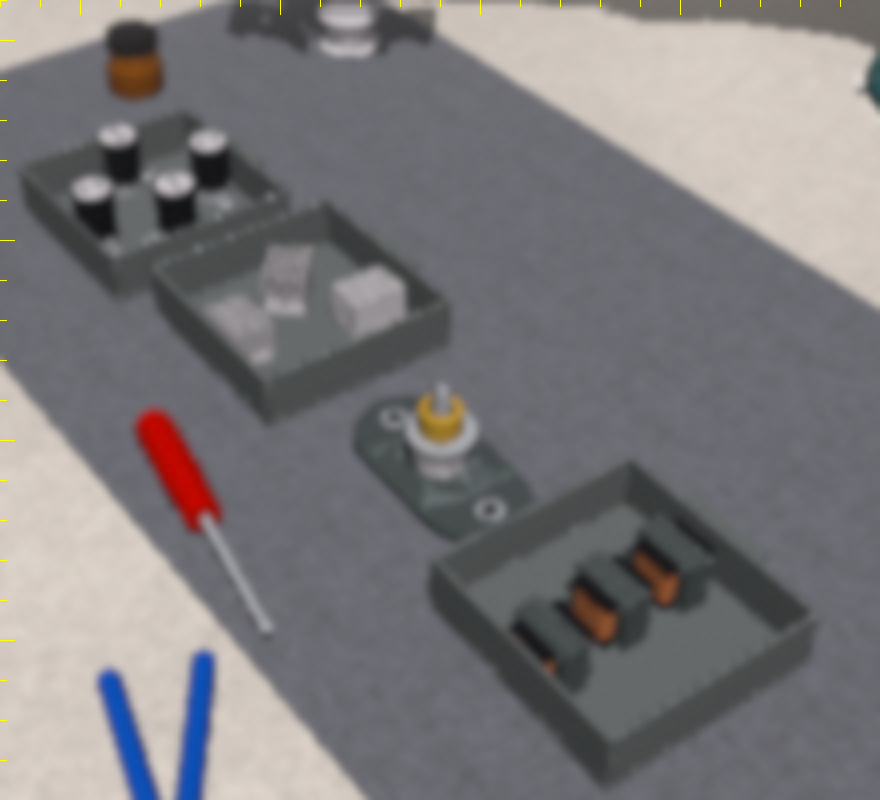

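View pics/t24.png

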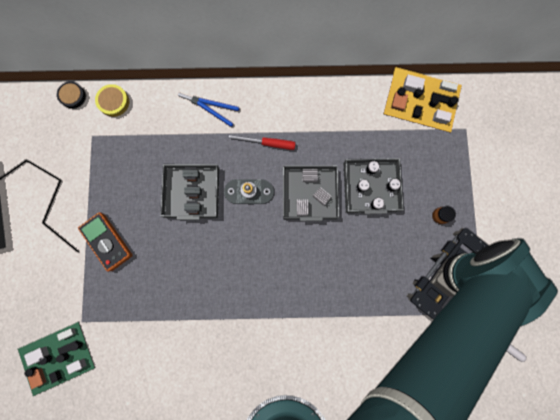

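```bash
python3 -c "
from h import *
f=frame('top')
crop(f,340,150,410,220,8,'t26.png');print(p2w(f,394.3-.3,183.6-.3,.048))
g=frame('scene');crop(g,170,150,270,220,8,'s26.png')"
```

```text
[ 0.66153668 -0.30851213  0.048     ]
```

View pics/t26.png

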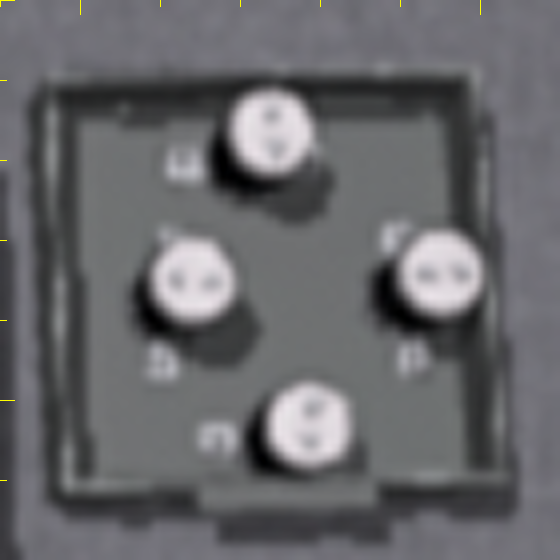

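View pics/s26.png

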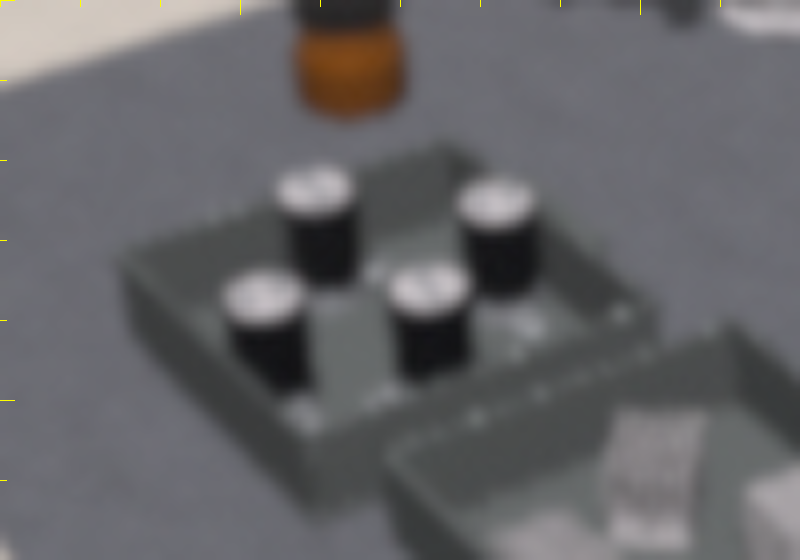

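```bash
python3 -c "
from h import *
g=frame('scene');f=frame('top')
for z in (.054,.060,.036,.03): print(z,w2p(g,[.6537,.0854,z]))
crop(g,270,220,310,270,12,'s27.png')
a=cv2.imread('pics/top0.png').astype(int);b=f['color'][:,:,::-1].astype(int)
for n,(x0,y0,x1,y1) in dict(meter=(75,205,135,275),driver=(225,130,300,155),jar=(428,200,460,228)).items(): print(n,np.abs(a-b)[y0:y1,x0:x1].mean())
crop(g,235,120,310,160,8,'s28.png')"
```

```text
0.054 [290.08656729 240.89892976]
0.06 [290.12514281 238.98263231]
0.036 [289.97257192 246.56182204]
0.03 [289.93513979 248.42132016]
meter 5.697301587301587
driver 5.808711111111111
jar 4.208705357142857
```

View pics/s27.png

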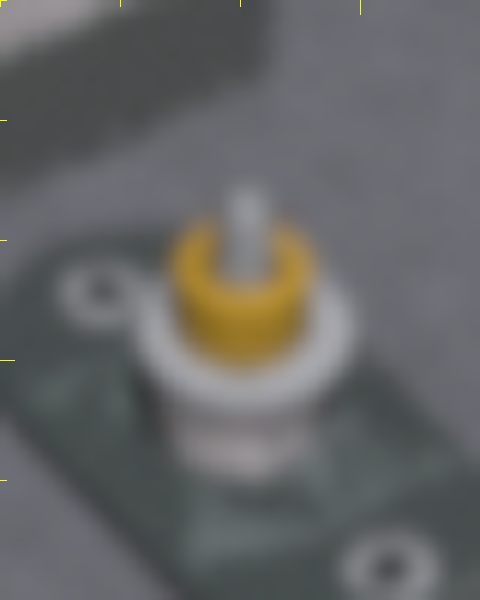

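View pics/s28.png

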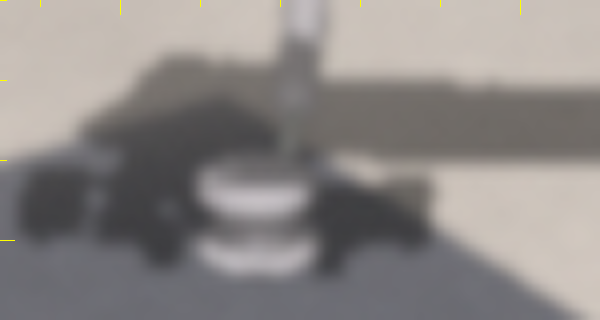

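```bash
python3 -c "
from h import *
print(bot.close_job())"
```

```text
the job is handed in; nothing more can be done
None
```

I sorted all seven loose parts into their bins, put the stand hardware back on the bolt, and handed the job in at about 52 s of the 210 s allowed. Three capacitors, two heatsinks and two transformers are in the bins holding their samples. The spacer, washer and bushing went onto the bolt in that order.

- **Bins and mat:** The last pictures show every part upright inside its own bin, and no loose parts left on the mat.
- **Stack:** The top of the bushing reads at image row 241.4. A fully seated 46 mm stack should read 240.9, so they agree to within a pixel.
- **Other items:** A before-and-after comparison showed the multimeter, flux jar and screwdriver unmoved. The solder reel was partly hidden by the arm in the top view, but the scene view showed it in its place.
- **Disagreement:** One capacitor had shifted about 25 mm sideways inside its bin after I released it. This was probably the random knock the task warned about. It still stands upright, a few millimetres clear of the wall, so I left it there.
- **Grip and force:** I saw no grip slip. The highest contact force I read was about 9 N, when setting parts on a bin floor.

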